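# Clamp the plaster plaques upright in their drying jigs

## Task

The plaster plaques lying flat on the bench must dry standing up. Bring each one to the jig whose clamp height suits it, tip it up on its short end against that jig's fence so that it stands upright, flush, square and centred on the fence, and push the clamp's handle down past centre to the stop so that the spindle locks down on the plaque's top edge. Leave everything else on the bench in its place.

Things in the scene. Friction and masses are not known exactly. Their poses are not given: they have to be found in the camera images.
- plaque_small: small white plaster plaque, flat slab 54 x 44 x 16 mm (height x width x thickness), 0.13 kg, lying flat on the bench, relief down; may be absent. Origin at its middle; x along its 54 mm height, y along its width, z through its thickness. Stands stably on its 44 x 16 mm end.
- jig_small: jig for the small plaque: fixed fence 30 mm wide, 40 high, 12 thick; behind it a base 10 mm high, 50 wide and a toggle clamp on a riser. Jigs differ in clamp height only: here the locked arm is 84 mm up, the open clamp's top 174 mm. Origin: middle of the foot of the fence's face towards the robot; x away from the robot, y along the fence. Open, the arm stands up 40 mm behind it.
- knob_small (a point): centre of the black ball knob (24 mm) on the handle of jig_small's clamp, 68 mm from the handle's axis, which runs along the jig's y through its x 93, z 105 mm. Open, the handle points away from the robot and up 1 rad; push it down (5 to 10 N at the knob) until level. Site x axis: along the handle; z: vertical when it is level.
- handle_small (a joint): handle angle of jig_small's clamp, rad: 0 open (arm and spindle swung up and back), dead centre 0.90, stop 1.00: locked, handle level. It stays where left.
- spindle_small: sprung rubber-tipped spindle, 14 mm across, on the arm of jig_small's clamp; origin at its tip. Locked, it points down 8 mm in front of the fence face, tip 51 mm above the bench if nothing is below: it presses about 5 N on top of a 54 mm plaque standing against the fence.
- plaque_medium: medium white plaster plaque, flat slab 67 x 44 x 16 mm (height x width x thickness), 0.13 kg, lying flat on the bench, relief down; may be absent. Origin at its middle; x along its 67 mm height, y along its width, z through its thickness. Stands stably on its 44 x 16 mm end.
- jig_medium: jig for the medium plaque: fixed fence 30 mm wide, 40 high, 12 thick; behind it a base 10 mm high, 50 wide and a toggle clamp on a riser. Jigs differ in clamp height only: here the locked arm is 97 mm up, the open clamp's top 187 mm. Origin: middle of the foot of the fence's face towards the robot; x away from the robot, y along the fence. Open, the arm stands up 40 mm behind it.
- knob_medium (a point): centre of the black ball knob (24 mm) on the handle of jig_medium's clamp, 68 mm from the handle's axis, which runs along the jig's y through its x 93, z 118 mm. Open, the handle points away from the robot and up 1 rad; push it down (5 to 10 N at the knob) until level. Site x axis: along the handle; z: vertical when it is level.
- handle_medium (a joint): handle angle of jig_medium's clamp, rad: 0 open (arm and spindle swung up and back), dead centre 0.90, stop 1.00: locked, handle level. It stays where left.
- spindle_medium: sprung rubber-tipped spindle, 14 mm across, on the arm of jig_medium's clamp; origin at its tip. Locked, it points down 8 mm in front of the fence face, tip 64 mm above the bench if nothing is below: it presses about 5 N on top of a 67 mm plaque standing against the fence.
- plaque_large: large white plaster plaque, flat slab 80 x 44 x 16 mm (height x width x thickness), 0.13 kg, lying flat on the bench, relief down; may be absent. Origin at its middle; x along its 80 mm height, y along its width, z through its thickness. Stands stably on its 44 x 16 mm end.
- jig_large: jig for the large plaque: fixed fence 30 mm wide, 40 high, 12 thick; behind it a base 10 mm high, 50 wide and a toggle clamp on a riser. Jigs differ in clamp height only: here the locked arm is 110 mm up, the open clamp's top 200 mm. Origin: middle of the foot of the fence's face towards the robot; x away from the robot, y along the fence. Open, the arm stands up 40 mm behind it.
- knob_large (a point): centre of the black ball knob (24 mm) on the handle of jig_large's clamp, 68 mm from the handle's axis, which runs along the jig's y through its x 93, z 131 mm. Open, the handle points away from the robot and up 1 rad; push it down (5 to 10 N at the knob) until level. Site x axis: along the handle; z: vertical when it is level.
- handle_large (a joint): handle angle of jig_large's clamp, rad: 0 open (arm and spindle swung up and back), dead centre 0.90, stop 1.00: locked, handle level. It stays where left.
- spindle_large: sprung rubber-tipped spindle, 14 mm across, on the arm of jig_large's clamp; origin at its tip. Locked, it points down 8 mm in front of the fence face, tip 77 mm above the bench if nothing is below: it presses about 5 N on top of a 80 mm plaque standing against the fence.
- tumbler_b: clear glass tumbler, 72 mm across, 85 mm high; bystander, to be left alone; origin at its underside
- votive_a: small white votive candle, 40 mm across, 22 mm high; bystander, to be left alone; origin at its underside
- votive_b: small white votive candle, 40 mm across, 22 mm high; bystander, to be left alone; origin at its underside
- coaster_ring: plaster ring, 60 mm across, 12 mm high; bystander, to be left alone; origin at its underside
- tin: small metal tin, 50 mm across, 50 mm high; bystander, to be left alone; origin at its underside
Not all that is in view belongs to the job. What is shaped like the jig_small but blue or turquoise is not meant.

How it is judged:
By the outcome, as a careful person would: the job done as asked, in the order asked, and still so for the second after the job is handed in, with the robot touching nothing.
Of plaque_small, plaque_medium, plaque_large only 2 to 3 are there at a start; the rules pass over those that are not, and their reading is None.
At some moment in a run one of plaque_small, plaque_medium, plaque_large may be knocked a few centimetres aside while the robot is not near it.
Once in a run the grip may slacken for a moment while it holds something.
It also fails if it takes over 210 s, if anything falls off the work surface, if the arm or the gripper's body presses on something with over 40 N, if the wrist force passes 120 N, or if a joint passes its speed limit or range.

## Robot

A 7-joint arm with a two-finger parallel gripper is mounted at the origin on the work surface. World frame = base frame: x ahead of the robot, y to its left, z up, the work surface at z = 0. Lengths are in m, angles in rad, forces in N, time in s.
With the tool pointing down it reaches from about 0.35 to 0.9 m from the base axis. Payload 19.9 kg.
Tool frame: the origin (TCP) lies at the very end of the fingers, on their centre line; the grasp point (between the pads) lies 19 mm behind it (manip.grasp_offset is the distance from the TCP to the grasp point, in m); z points along the fingers, y is the line along which they close (so a half turn about z gives the same grasp; the last joint's range is limited). The gripper opens to 94 mm and grips with 3 to 60 N. Pads are 16 mm wide; open, the fingers measure 119 mm over their backs; the gripper's body (75 mm by 177 mm) begins 78 mm behind the grasp point.
Start: joints at [1.173, 0.417, -0.01, 1.614, 0.005, 1.111, -0.053], TCP at [0.218, -0.586, 0.205] pointing down, gripper open.
Joint ranges: [-2.81, 2.81], [-0.39, 2.02], [-1.27, 1.25], [0.06, 2.57], [-1.19, 4.33], [0.19, 2], [-2.82, 2.82]. Speed limits (rad/s): [1.89, 1.89, 2.39, 2.39, 3.01, 3.01, 3.01].

## Interface

Orientations are given as a unit quaternion [w, x, y, z].
In Python, from station import manip, grab_frame, nets gives the robot as it stands.
- The arm moves only by the tool move_arm, never from a script. Its argument "deltas" is a list that holds one entry, the list of rows, each a list of 7 numbers: the shift along the tool's x, y, z in cm, then the turn, a rotation vector about the tool's x, y, z in degrees, then the closure, from 0 (fully open) to 1 (shut). A call has exactly 10 rows; each row shifts and turns the commanded pose from where the row before left it, along the tool's axes as they then stand; what a row does not reach is not made up. A row lasts 1/8 s, in which the tool goes at most 62.5 mm and 10.7 degrees, less where a joint would pass 70% of its speed; a pose out of reach is approached as far as the arm can. A call with a gripper value outside its range is refused whole. The fingers move at their own pace and stop on an object; "force" is the grip in N (left out, the last holds). Time passes only in rows, so rows that do not move let the fingers close, or fill a call up. It gives the time, the measured TCP pose, the force, the opening and the grip force at its end, in the units of the state.
- manip.sense(): the state, without advancing time (a new reading comes with each control period).
- grab_frame(name): name is "side" or "top"; returns a dict with "color" (400x640x3 uint8, blue, green, red), "fx", "fy", "cx", "cy" (pixels), "R" (3x3) and "t" (3): a world point X has camera coordinates R X + t. Camera axes: x right, y down, z forward; pixel columns grow to the right and rows downward; lengths in m; the calibration is good to about 2 mm. A picture is of the moment at which its call begins. There is no depth.
- manip.hand_in(): hands the job in; it is judged then, once.
Trained networks look in a picture, given as the dict that the camera call returned (one of the last four; its "shot" number tells which), for a name from the list of things; names that differ only in an ending like _2 or _b are one class to them, and where a whole thing is asked for, a point or a joint stands for the part that bears it (a point fixed in the world has none). Each returns a list of dicts, best first, with "p" (0 to 1); they miss things now and then, are a little off and sometimes report something else, mostly with a low value. They report only what shows in the picture. A call takes as long as a camera call. They do not tell look-alikes from the thing itself.
- nets.recognise(name, picture): "pixel" ([column, row] in pixels, amid what is visible of it).
- nets.masks_of(name, picture): "region" (400x640 bool, what is visible of it) and "pixel" ([column, row] in pixels, amid what is visible of it).
- nets.mark_of(name, picture): "pixel" ([column, row] in pixels: a listed point, or the origin of a listed thing).
The state is a dict: "t": time; "q": joint angles; "qvel": joint speeds; "joint_torque": joint torques, N m; "eef_pos": TCP position; "eef_rot": TCP orientation; "force": force on the tool from outside, world axes, zero at the start; "ft_torque": the same for the moment, N m; "opening": finger opening in m; "gripper_force": force on a finger pad.
Only numpy, scipy, OpenCV 4.12 (cv2) and the standard library are available. Lean on these libraries where they do the work, as an engineer would, in place of code of your own. Each camera call takes 0.05 s, during which the arm holds its last target. There are 200 camera calls.

## Working session

There is one attempt and no reset: what is moved stays moved. The work goes in short steps, Python scripts to look and compute and a tool call to move; the robot and the scene stay as the last step left them, time stands still between calls to the robot, and variables do not carry over. Pictures are saved under pics/ and viewed, at most 14 in all, crops included, and the job is handed in when it is done.

Besides the shell and the picture viewer there is one more tool, called after "Emit:" as name([rows], argument=value, ...), one row to a line, values as JSON. move_arm: Moves the arm, as the interface text tells. Its arguments: {"type":"object","properties":{"deltas":{"type":"array","items":{"type":"array","items":{"type":"array","items":{"type":"number"}}}},"force":{"type":"number"}},"required":["deltas"]}

```bash
ls; mkdir -p pics; cat > h.py <<'E'
import numpy as np, cv2
from station import manip, grab_frame, nets
def ray(f,px):
    R=np.array(f["R"]);t=np.array(f["t"])
    d=R.T@np.array([(px[0]-f["cx"])/f["fx"],(px[1]-f["cy"])/f["fy"],1]);return -R.T@t,d
def onz(f,px,z):
    c,d=ray(f,px);return c+d*(z-c[2])/d[2]
def proj(f,X):
    p=np.array(f["R"])@np.array(X)+np.array(f["t"]);return np.array([f["fx"]*p[0]/p[2]+f["cx"],f["fy"]*p[1]/p[2]+f["cy"]])
def tri(f,p,g,q):
    c1,d1=ray(f,p);c2,d2=ray(g,q)
    A=np.stack([d1,-d2],1);s=np.linalg.lstsq(A,c2-c1,rcond=None)[0]
    a=c1+s[0]*d1;b=c2+s[1]*d2;return (a+b)/2,np.linalg.norm(a-b)
E
python3 - <<'E'
from h import *
np.set_printoptions(precision=3,suppress=True)
T=grab_frame("top");S=grab_frame("side")
cv2.imwrite("pics/top.png",T["color"]);cv2.imwrite("pics/side.png",S["color"])
for f,n in((T,'top'),(S,'side')):
    c,_=ray(f,(0,0));print(n,"cam",c,f["fx"])
    for k in ["plaque_small","plaque_medium","plaque_large","jig_small","jig_medium","jig_large","knob_small","knob_medium","knob_large","tumbler_b","votive_a","coaster_ring","tin"]:
        r=nets.mark_of(k,f);print(k,[(np.round(x["pixel"]).tolist(),round(x["p"],2),onz(f,x["pixel"],0)[:2].round(3).tolist()) for x in r[:4]])
print(manip.sense()["eef_rot"],manip.sense()["t"])
E
```

```text
pics
top cam [ 0.187 -0.011  1.358] 517.3754243361857
plaque_small [([188.0, 206.0], 0.64, [0.431, 0.371])]
plaque_medium [([458.0, 226.0], 0.62, [0.439, -0.353]), ([410.0, 128.0], 0.17, [0.702, -0.211])]
plaque_large [([457.0, 222.0], 0.42, [0.449, -0.35])]
jig_small [([386.0, 274.0], 0.88, [0.297, -0.171]), ([432.0, 329.0], 0.64, [0.166, -0.294]), ([326.0, 191.0], 0.6, [0.503, 0.004])]
jig_medium [([261.0, 182.0], 0.77, [0.511, 0.183]), ([458.0, 169.0], 0.72, [0.595, -0.346]), ([296.0, 157.0], 0.44, [0.59, 0.095])]
jig_large [([393.0, 196.0], 0.69, [0.505, -0.176])]
knob_small [([336.0, 123.0], 0.55, [0.697, -0.004]), ([406.0, 214.0], 0.45, [0.459, -0.212])]
knob_medium [([260.0, 113.0], 0.57, [0.709, 0.206]), ([291.0, 156.0], 0.18, [0.592, 0.109])]
knob_large [([332.0, 157.0], 0.54, [0.6, -0.003]), ([410.0, 127.0], 0.46, [0.706, -0.211])]
tumbler_b [([458.0, 168.0], 0.89, [0.598, -0.347])]
votive_a [([297.0, 156.0], 0.61, [0.595, 0.094]), ([370.0, 158.0], 0.43, [0.605, -0.107])]
coaster_ring [([372.0, 127.0], 0.54, [0.696, -0.105])]
tin []
side cam [0.279 0.747 0.591] 383.63294700
[... 464 characters left out ...]
5.0], 0.6, [0.689, -0.104])]
knob_small [([229.0, 184.0], 0.78, [0.763, -0.28]), ([380.0, 136.0], 0.67, [0.299, -0.77]), ([327.0, 156.0], 0.46, [0.484, -0.54]), ([237.0, 268.0], 0.43, [0.593, 0.107])]
knob_medium [([188.0, 226.0], 0.82, [0.786, -0.035]), ([265.0, 185.0], 0.72, [0.647, -0.291])]
knob_large [([250.0, 145.0], 0.64, [0.801, -0.603]), ([261.0, 186.0], 0.21, [0.657, -0.282])]
tumbler_b [([282.0, 179.0], 0.66, [0.6, -0.336]), ([297.0, 205.0], 0.58, [0.517, -0.183])]
votive_a [([238.0, 266.0], 0.54, [0.592, 0.101]), ([260.0, 221.0], 0.4, [0.6, -0.088])]
coaster_ring [([229.0, 214.0], 0.68, [0.697, -0.11])]
tin [([204.0, 267.0], 0.87, [0.67, 0.118])]
[-0.     0.984  0.177 -0.   ] 1.4
```

View pics/top.png

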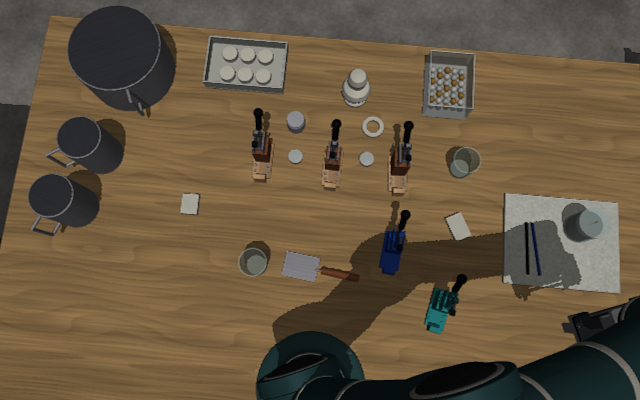

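View pics/side.png

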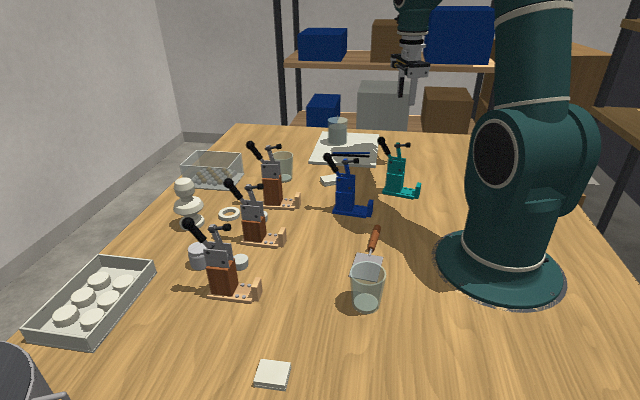

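Top view: wooden jigs have fences at about (261,182), (328,188) and (393,194). The look-alikes are blue at (393,250) and turquoise at (437,310). White plaques lie at (190,204) and (458,226). Not plaques: the boxed candles (245,65), the slab (560,245), the votives (295,156) and (367,158), and the ring (373,127). I'll measure the plaque sizes and jig heights next.

```bash
cat >> h.py <<'E'
def plaq(f,name,near,r=25):
    "min-area rect of the white top face on z=0.016, near a pixel"
    im=f["color"]; g=im.astype(int); x,y=map(int,near)
    m=np.zeros(im.shape[:2],np.uint8); sub=g[y-r:y+r,x-r:x+r]
    sat=sub.max(2)-sub.min(2); m[y-r:y+r,x-r:x+r]=((sat<45)&(sub.min(2)>95))*255
    n,l,st,ce=cv2.connectedComponentsWithStats(m)
    k=1+np.argmax(st[1:,4]); c=max(cv2.findContours((l==k).astype(np.uint8),cv2.RETR_EXTERNAL,cv2.CHAIN_APPROX_NONE)[0],key=len)
    P=np.array([onz(f,p[0],0.016)[:2] for p in c]).astype(np.float32)
    (cx,cy),(w,h),a=cv2.minAreaRect(P*1000)
    if w<h: w,h,a=h,w,a+90
    return (round(cx,1),round(cy,1)),(round(w,1),round(h,1)),round((a+90)%180-90,1),st[k,4]
E
python3 - <<'E'
from h import *
np.set_printoptions(precision=3,suppress=True)
T=grab_frame("top");S=grab_frame("side")
print(plaq(T,'',(189,204)),plaq(T,'',(458,226)));print(plaq(S,'',(270,374)),plaq(S,'',(332,180),18))
for a in ["knob_small","knob_medium","knob_large","jig_small","jig_medium","jig_large"]:
    A=nets.mark_of(a,T);B=nets.mark_of(a,S)
    for x in A:
        for y in B:
            X,e=tri(T,x["pixel"],S,y["pixel"])
            if e<.015 and -.02<X[2]<.25: print(a,np.round(x["pixel"]),np.round(y["pixel"]),X,round(e,4))
t=cv2.resize(T["color"][95:205,235:425],None,fx=4.2,fy=4.2,interpolation=cv2.INTER_CUBIC)
cv2.imwrite("pics/jt.png",t)
s=cv2.resize(S["color"][130:310,170:310],None,fx=3.3,fy=3.3,interpolation=cv2.INTER_CUBIC)
cv2.imwrite("pics/js.png",s)
E
```

```text
((434.0, 363.6), (53.6, 45.2), 0.9, np.int32(339)) ((435.6, -348.5), (66.6, 45.7), 28.7, np.int32(429))
((432.4, 368.2), (56.5, 49.7), 0.9, np.int32(794)) ((442.9, -328.8), (74.9, 52.1), -80.3, np.int32(127))
knob_small [462. 280.] [380. 139.] [ 0.288 -0.326  0.164] 0.0068
knob_small [402. 213.] [328. 158.] [ 0.426 -0.18   0.161] 0.0065
knob_small [335. 125.] [229. 182.] [ 0.632 -0.004  0.163] 0.0018
knob_medium [258. 113.] [185. 226.] [0.647 0.186 0.165] 0.0054
knob_large [407. 127.] [249. 149.] [ 0.639 -0.177  0.173] 0.003
jig_small [328. 191.] [288. 245.] [ 0.502  0.001 -0.002] 0.0058
jig_small [388. 274.] [370. 215.] [ 0.298 -0.175 -0.008] 0.0057
jig_small [431. 333.] [419. 198.] [ 0.158 -0.295 -0.01 ] 0.0019
jig_medium [258. 186.] [262. 297.] [0.503 0.191 0.003] 0.0071
jig_large [395. 194.] [298. 207.] [ 0.513 -0.18  -0.005] 0.0022
```

View pics/jt.png

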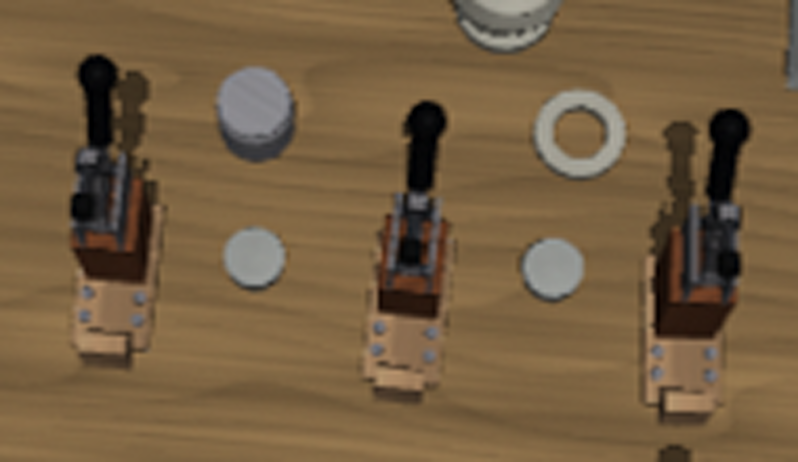

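View pics/js.png

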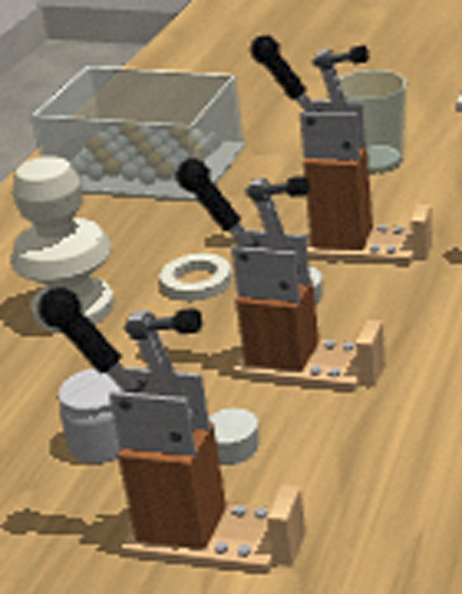

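Crops: the left jig's knob is at about (258,112), the middle's at (337,124) and the right's at (409,126). The right riser looks tallest and the middle one shortest. Plaques: left is 54x44 (small), right is 67x44 (medium). I'll refine the knob heights and jig poses.

```bash
python3 - <<'E'
from h import *
np.set_printoptions(precision=4,suppress=True)
T=grab_frame("top");S=grab_frame("side")
def ball(f,p,r=6):
    x,y=map(int,np.round(p));sub=f["color"][y-r:y+r+1,x-r:x+r+1].max(2).astype(float)
    m=(sub<50).astype(np.uint8);d=cv2.distanceTransform(m,cv2.DIST_L2,5);w=np.where(d>d.max()-1.2,d,0)
    yy,xx=np.mgrid[-r:r+1,-r:r+1];return np.array([x+(w*xx).sum()/w.sum(),y+(w*yy).sum()/w.sum()])
c=lambda u,v:(235+(u+.5)/4.2-.5,95+(v+.5)/4.2-.5)
for n,kt,ks,e1,e2 in [("left",(258,112),(188,223),(80,353),(128,353)),("mid",(337,124),(228,183),(375,388),(424,390)),("right",(409,126),(250,145.5),(664,411),(714,412))]:
    kt=ball(T,kt);ks=ball(S,ks);X,e=tri(T,kt,S,ks)
    a=onz(T,c(*e1),.04);b=onz(T,c(*e2),.04);o=(a+b)/2;v=a-b
    d=X-o
    print(n,kt,ks,"knob",X,e,"fence",o[:2],np.linalg.norm(v),"edge yaw",np.degrees(np.arctan2(-v[0],v[1])),"axis yaw",np.degrees(np.arctan2(d[1],d[0])),np.hypot(*d[:2]))
E
```

```text
left [257.9344 113.0326] [188.9652 224.5391] knob [0.6419 0.1849 0.1697] 0.002128500576790693 fence [0.5116 0.1822] 0.03001277636954001 edge yaw 5.092839227325866 axis yaw 1.17964185966193 0.130294566909544
mid [335.7687 124.7621] [229.402  184.3355] knob [ 0.6343 -0.0058  0.1565] 0.0008398720715186227 fence [ 0.505  -0.0038] 0.030563209182064316 edge yaw 2.6892319255873867 axis yaw -0.8726598070012458 0.12937607296192205
right [408.     125.3434] [252.0279 147.3834] knob [ 0.6368 -0.1793  0.1787] 0.006972547289878516 fence [ 0.5066 -0.1844] 0.031091620561975366 edge yaw 3.9157211169480393 axis yaw 2.2676873022305917 0.13027902199916783
```

Emit:
move_arm([
  [[0, 0, -1, 0, 0, 0, 0], [0, 0, -1, 0, 0, 0, 0], [0, 0, -1, 0, 0, 0, 0], [0, 0, 0, 0, 0, 0, 0], [0, 0, 0, 0, 0, 0, 0], [0, 0, 0, 0, 0, 0, 0], [0, 0, 0, 0, 0, 0, 0], [0, 0, 0, 0, 0, 0, 0], [0, 0, 0, 0, 0, 0, 0], [0, 0, 0, 0, 0, 0, 0]],
])

```text
t: 3.45
eef_pos: [0.2183, -0.5856, 0.2354]
eef_rot: [-0.0, 0.984, 0.177, -0.0]
force: [0.2, -0.1, -0.6]
opening: 0.094
gripper_force: 0.0
```

Knob heights identify the jigs: middle (z≈0.157) is jig_small, left (0.170) is jig_medium, right (0.179) is jig_large, which has no plaque. I'll write a move planner and check the jig poses by overlay.

```bash
cat >> h.py <<'E'
from scipy.spatial.transform import Rotation as Ro
def tool(yaw,a):
    y,a=np.radians([yaw,a]);f=np.array([np.cos(y),np.sin(y),0]);u=np.array([0,0,1.]);r=np.array([np.sin(y),-np.cos(y),0])
    return np.stack([f*np.cos(a)+u*np.sin(a),r,-u*np.cos(a)+f*np.sin(a)],1)
def plan(p,yaw,a,n=10,R0=None,p0=None):
    "rows (cm, deg) that lead straight from here to TCP p, yaw, tilt a"
    s=manip.sense();q=s["eef_rot"]
    R0=Ro.from_quat([*q[1:],q[0]]).as_matrix() if R0 is None else R0
    p0=np.array(s["eef_pos"]) if p0 is None else np.array(p0)
    w=Ro.from_matrix(R0.T@tool(yaw,a)).as_rotvec()/n;dp=(np.array(p)-p0)/n
    for i in range(n):
        Ri=R0@Ro.from_rotvec(w*i).as_matrix();print([*(Ri.T@dp*100).round(2).tolist(),*np.degrees(w).round(2).tolist()])
    return tool(yaw,a),np.array(p)
JM=np.array([.5116,.1822]),1.2
JS=np.array([.505,-.0038]),-.9
E
python3 - <<'E'
from h import *
np.set_printoptions(precision=4,suppress=True)
T=grab_frame("top");S=grab_frame("side")
print(plaq(T,'',(458,226)))
it=T["color"].copy();iz=S["color"].copy()
K=6
it=cv2.resize(it,None,fx=K,fy=K,interpolation=cv2.INTER_CUBIC);iz=cv2.resize(iz,None,fx=K,fy=K,interpolation=cv2.INTER_CUBIC)
for (o,yw),zk in((JM,.175),(JS,.162)):
    c,s=np.cos(np.radians(yw)),np.sin(np.radians(yw));W=lambda x,y,z:[o[0]+c*x-s*y,o[1]+s*x+c*y,z]
    P=[W(x,y,z) for x,y,z in [(0,-.015,0),(0,.015,0),(0,.015,.04),(0,-.015,.04),(.012,-.015,.04),(.012,.015,.04)]]
    kn=W(.1297,0,zk)
    for f,im in((T,it),(S,iz)):
        q=[tuple(((proj(f,p)+.5)*K-.5).round().astype(int).tolist()) for p in P]
        for a,b in[(0,1),(1,2),(2,3),(3,0),(3,4),(4,5),(5,2)]: cv2.line(im,q[a],q[b],(0,255,0),1)
        k=tuple(((proj(f,kn)+.5)*K).astype(int).tolist());cv2.circle(im,k,9,(0,0,255),2)
v=np.vstack([it[105*K:200*K,250*K:345*K][:, :].copy()])
a=cv2.resize(it[105*K:195*K,248*K:345*K],(400,371));b=cv2.resize(iz[170*K:310*K,180*K:300*K],(400,467))
out=np.zeros((590,800,3),np.uint8)
ft=np.hstack([it[170*K:200*K,250*K:275*K],it[170*K:200*K,317*K:342*K]]) ;kt=np.hstack([it[105*K:135*K,250*K:275*K],it[105*K:135*K,322*K:347*K]])
fs=np.hstack([iz[275*K:305*K,245*K:270*K],iz[222*K:252*K,268*K:293*K]])
ks=np.hstack([iz[210*K:240*K,177*K:202*K],iz[170*K:200*K,217*K:242*K]])
g=np.vstack([np.hstack([ft,kt]),np.hstack([fs,ks])]);cv2.imwrite("pics/ov.png",g);print(g.shape)
plan([.4356,-.3485,.20],28.7,0)
E
```

```text
((435.6, -348.5), (66.6, 45.7), 28.7, np.int32(412))
(360, 600, 3)
[2.86, -1.46, 0.35, -0.0, 0.0, -0.83]
[2.88, -1.42, 0.35, -0.0, 0.0, -0.83]
[2.91, -1.38, 0.35, -0.0, 0.0, -0.83]
[2.92, -1.34, 0.35, -0.0, 0.0, -0.83]
[2.94, -1.3, 0.35, -0.0, 0.0, -0.83]
[2.96, -1.25, 0.35, -0.0, 0.0, -0.83]
[2.98, -1.21, 0.35, -0.0, 0.0, -0.83]
[3.0, -1.17, 0.35, -0.0, 0.0, -0.83]
[3.01, -1.12, 0.35, -0.0, 0.0, -0.83]
[3.03, -1.08, 0.35, -0.0, 0.0, -0.83]
```

View pics/ov.png

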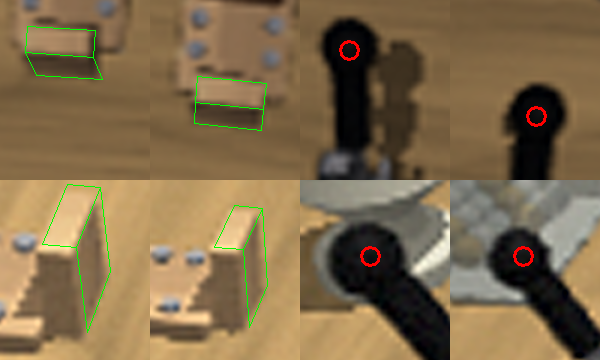

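Overlay: the green fence boxes and red knob points sit on the images in both views, to within about 1–2 mm. Now heading for the medium plaque.

Emit:
move_arm([
  [[2.86, -1.46, 0.35, 0, 0, -0.83, 0], [2.88, -1.42, 0.35, 0, 0, -0.83, 0], [2.91, -1.38, 0.35, 0, 0, -0.83, 0], [2.92, -1.34, 0.35, 0, 0, -0.83, 0], [2.94, -1.3, 0.35, 0, 0, -0.83, 0], [2.96, -1.25, 0.35, 0, 0, -0.83, 0], [2.98, -1.21, 0.35, 0, 0, -0.83, 0], [3.0, -1.17, 0.35, 0, 0, -0.83, 0], [3.01, -1.12, 0.35, 0, 0, -0.83, 0], [3.03, -1.08, 0.35, 0, 0, -0.83, 0]],
])

```text
t: 4.8
eef_pos: [0.436, -0.3477, 0.2004]
eef_rot: [0.0, 0.969, 0.248, 0.0]
force: [0.1, 0.7, 0.5]
opening: 0.0942
gripper_force: 0.0
```

Emit:
move_arm([
  [[0, 0, 0, 0, -5, 0, 0], [0, 0, 0, 0, -5, 0, 0], [0, 0, 0, 0, -5, 0, 0], [0, 0, 0, 0, -5, 0, 0], [0, 0, 0, 0, -5, 0, 0], [0, 0, 0, 0, -5, 0, 0], [0, 0, 0, 0, 0, 0, 0], [0, 0, 0, 0, 0, 0, 0], [0, 0, 0, 0, 0, 0, 0], [0, 0, 0, 0, 0, 0, 0]],
])

```text
t: 6.05
eef_pos: [0.435, -0.3489, 0.2008]
eef_rot: [0.064, 0.936, 0.239, -0.25]
force: [0.0, -0.3, 1.4]
opening: 0.0937
gripper_force: 0.0
```

```bash
python3 - <<'E'
from h import *
s=manip.sense();print(np.round(s["q"],3),np.round(s["eef_pos"],4),np.round(s["eef_rot"],4))
f=np.array([np.cos(np.radians(28.7)),np.sin(np.radians(28.7)),0])
T=grab_frame("top");
p=np.array([.4356,-.3485,0])+f*.009;p[2]=.006
print(Ro.from_matrix(tool(28.7,-30)).as_quat()[[3,0,1,2]])
hi=p.copy();hi[2]=.05;R,q=plan(hi,28.7,-30,5);print();plan(p,28.7,-30,3,R,q)
E
```

```text
[ 0.47   0.494 -0.115  1.617  0.448  1.414 -0.869] [ 0.435  -0.3489  0.2008] [ 0.0643  0.9359  0.2393 -0.2503]
[ 0.06414689  0.93578876  0.23939945 -0.25074384]
[1.67, -0.0, 2.52, 0.0, -0.01, -0.0]
[1.67, -0.0, 2.52, 0.0, -0.01, -0.0]
[1.67, -0.0, 2.52, 0.0, -0.01, -0.0]
[1.67, -0.0, 2.52, 0.0, -0.01, -0.0]
[1.67, -0.0, 2.52, 0.0, -0.01, -0.0]

[0.73, 0.0, 1.27, 0.0, 0.0, 0.0]
[0.73, 0.0, 1.27, 0.0, 0.0, 0.0]
[0.73, 0.0, 1.27, 0.0, 0.0, 0.0]
```

Emit:
move_arm([
  [[1.67, 0, 2.52, 0, 0, 0, 0], [1.67, 0, 2.52, 0, 0, 0, 0], [1.67, 0, 2.52, 0, 0, 0, 0], [1.67, 0, 2.52, 0, 0, 0, 0], [1.67, 0, 2.52, 0, 0, 0, 0], [0.73, 0, 1.27, 0, 0, 0, 0], [0.73, 0, 1.27, 0, 0, 0, 0], [0.73, 0, 1.27, 0, 0, 0, 0], [0, 0, 0, 0, 0, 0, 0], [0, 0, 0, 0, 0, 0, 0]],
])

```text
t: 7.35
eef_pos: [0.4436, -0.3441, 0.006]
eef_rot: [0.064, 0.936, 0.24, -0.251]
force: [0.5, 0.9, 0.4]
opening: 0.0937
gripper_force: 0.0
```

Emit:
move_arm([
  [[0, 0, 0, 0, 0, 0, 0.3], [0, 0, 0, 0, 0, 0, 0.5], [0, 0, 0, 0, 0, 0, 0.7], [0, 0, 0, 0, 0, 0, 0.8], [0, 0, 0, 0, 0, 0, 1], [0, 0, 0, 0, 0, 0, 1], [0, 0, 0, 0, 0, 0, 1], [0, 0, 0, 0, 0, 0, 1], [0, 0, 0, 0, 0, 0, 1], [0, 0, 0, 0, 0, 0, 1]],
], force=30)

```text
t: 8.6
eef_pos: [0.4435, -0.3441, 0.0056]
eef_rot: [0.064, 0.936, 0.24, -0.251]
force: [1.0, -0.5, -0.6]
opening: 0.0438
gripper_force: 30.0
```

```bash
python3 - <<'E'
from h import *
p=np.array(manip.sense()["eef_pos"]);u=p.copy();u[2]=.28
R,q=plan(u,28.7,-30,10);print()
c,s=np.cos(np.radians(1.2)),np.sin(np.radians(1.2))
g=np.array([JM[0][0]-.07*c,JM[0][1]-.07*s,.20])
R,q=plan(g,1.2,60,20,R,q);print();g[2]=.06;plan(g,1.2,60,5,R,q)
E
```

```text
[-1.37, -0.0, -2.38, 0.0, 0.0, 0.0]
[-1.37, -0.0, -2.38, 0.0, 0.0, 0.0]
[-1.37, -0.0, -2.38, 0.0, 0.0, 0.0]
[-1.37, -0.0, -2.38, 0.0, 0.0, 0.0]
[-1.37, -0.0, -2.38, 0.0, 0.0, 0.0]
[-1.37, -0.0, -2.38, 0.0, 0.0, 0.0]
[-1.37, -0.0, -2.38, 0.0, 0.0, 0.0]
[-1.37, -0.0, -2.38, 0.0, 0.0, 0.0]
[-1.37, -0.0, -2.38, 0.0, 0.0, 0.0]
[-1.37, -0.0, -2.38, 0.0, 0.0, 0.0]

[1.28, -2.31, -0.28, -0.39, 4.41, 1.47]
[1.24, -2.34, -0.2, -0.39, 4.41, 1.47]
[1.19, -2.37, -0.12, -0.39, 4.41, 1.47]
[1.14, -2.4, -0.05, -0.39, 4.41, 1.47]
[1.08, -2.42, 0.02, -0.39, 4.41, 1.47]
[1.01, -2.45, 0.08, -0.39, 4.41, 1.47]
[0.94, -2.48, 0.14, -0.39, 4.41, 1.47]
[0.86, -2.5, 0.2, -0.39, 4.41, 1.47]
[0.78, -2.53, 0.24, -0.39, 4.41, 1.47]
[0.7, -2.55, 0.28, -0.39, 4.41, 1.47]
[0.61, -2.56, 0.31, -0.39, 4.41, 1.47]
[0.52, -2.58, 0.34, -0.39, 4.41, 1.47]
[0.42, -2.6, 0.36, -0.39, 4.41, 1.47]
[0.33, -2.61, 0.37, -0.39, 4.41, 1.47]
[0.23, -2.62, 0.37, -0.39, 4.41, 1.47]
[0.14, -2.63, 0.37, -0.39, 4.41, 1.47]
[0.04, -2.63, 0.36, -0.39, 4.41, 1.47]
[-0.05, -2.63, 0.34, -0.39, 4.41, 1.47]
[-0.15, -2.63, 0.31, -0.39, 4.41, 1.47]
[-0.24, -2.63, 0.28, -0.39, 4.41, 1.47]

[-2.42, 0.0, 1.4, 0.0, 0.0, 0.0]
[-2.42, 0.0, 1.4, 0.0, 0.0, 0.0]
[-2.42, 0.0, 1.4, 0.0, 0.0, 0.0]
[-2.42, 0.0, 1.4, 0.0, 0.0, 0.0]
[-2.42, 0.0, 1.4, 0.0, 0.0, 0.0]
```

Emit:
move_arm([
  [[-1.37, 0, -2.38, 0, 0, 0, 1], [-1.37, 0, -2.38, 0, 0, 0, 1], [-1.37, 0, -2.38, 0, 0, 0, 1], [-1.37, 0, -2.38, 0, 0, 0, 1], [-1.37, 0, -2.38, 0, 0, 0, 1], [-1.37, 0, -2.38, 0, 0, 0, 1], [-1.37, 0, -2.38, 0, 0, 0, 1], [-1.37, 0, -2.38, 0, 0, 0, 1], [-1.37, 0, -2.38, 0, 0, 0, 1], [-1.37, 0, -2.38, 0, 0, 0, 1]],
])

```text
t: 9.85
eef_pos: [0.4436, -0.3437, 0.281]
eef_rot: [0.064, 0.936, 0.24, -0.251]
force: [0.6, -1.0, -1.8]
opening: 0.0435
gripper_force: 30.0
```

Emit:
move_arm([
  [[1.28, -2.31, -0.28, -0.39, 4.41, 1.47, 1], [1.24, -2.34, -0.2, -0.39, 4.41, 1.47, 1], [1.19, -2.37, -0.12, -0.39, 4.41, 1.47, 1], [1.14, -2.4, -0.05, -0.39, 4.41, 1.47, 1], [1.08, -2.42, 0.02, -0.39, 4.41, 1.47, 1], [1.01, -2.45, 0.08, -0.39, 4.41, 1.47, 1], [0.94, -2.48, 0.14, -0.39, 4.41, 1.47, 1], [0.86, -2.5, 0.2, -0.39, 4.41, 1.47, 1], [0.78, -2.53, 0.24, -0.39, 4.41, 1.47, 1], [0.7, -2.55, 0.28, -0.39, 4.41, 1.47, 1]],
])

```text
t: 11.1
eef_pos: [0.4422, -0.0806, 0.2405]
eef_rot: [0.031, 0.981, 0.135, 0.137]
force: [0.2, 0.8, -0.8]
opening: 0.0437
gripper_force: 30.0
```

Emit:
move_arm([
  [[0.61, -2.56, 0.31, -0.39, 4.41, 1.47, 1], [0.52, -2.58, 0.34, -0.39, 4.41, 1.47, 1], [0.42, -2.6, 0.36, -0.39, 4.41, 1.47, 1], [0.33, -2.61, 0.37, -0.39, 4.41, 1.47, 1], [0.23, -2.62, 0.37, -0.39, 4.41, 1.47, 1], [0.14, -2.63, 0.37, -0.39, 4.41, 1.47, 1], [0.04, -2.63, 0.36, -0.39, 4.41, 1.47, 1], [-0.05, -2.63, 0.34, -0.39, 4.41, 1.47, 1], [-0.15, -2.63, 0.31, -0.39, 4.41, 1.47, 1], [-0.24, -2.63, 0.28, -0.39, 4.41, 1.47, 1]],
])

```text
t: 12.35
eef_pos: [0.4613, 0.1173, 0.2472]
eef_rot: [-0.04, 0.918, 0.048, 0.391]
force: [0.3, -0.1, -0.2]
opening: 0.0435
gripper_force: 30.0
```

```bash
python3 - <<'E'
from h import *
c,s=np.cos(np.radians(1.2)),np.sin(np.radians(1.2))
st=manip.sense();print(np.round(st["q"],3),st["eef_pos"],st["opening"])
S=grab_frame("side");cv2.imwrite("pics/s1.png",S["color"])
g=np.array([JM[0][0]-.05*c,JM[0][1]-.05*s,.06])
plan(g,1.2,60,10)
E
```

```text
[ 0.68  -0.387 -0.92   2.49  -1.19   0.189 -0.693] [0.46134051 0.11729505 0.2471562 ] 0.04345903019443496
[-1.36, -0.53, 1.37, -0.59, 1.36, 0.12]
[-1.39, -0.54, 1.33, -0.59, 1.36, 0.12]
[-1.42, -0.55, 1.29, -0.59, 1.36, 0.12]
[-1.46, -0.56, 1.25, -0.59, 1.36, 0.12]
[-1.49, -0.57, 1.21, -0.59, 1.36, 0.12]
[-1.52, -0.58, 1.17, -0.59, 1.36, 0.12]
[-1.54, -0.59, 1.12, -0.59, 1.36, 0.12]
[-1.57, -0.6, 1.08, -0.59, 1.36, 0.12]
[-1.6, -0.61, 1.04, -0.59, 1.36, 0.12]
[-1.62, -0.61, 0.99, -0.59, 1.36, 0.12]
```

View pics/s1.png

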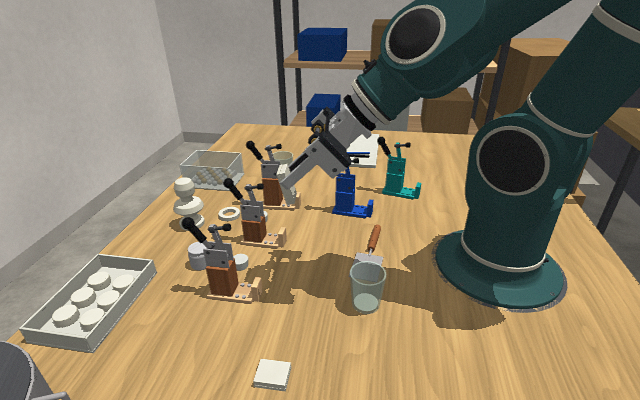

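The plaque is held, but the arm has run into joint limits (q2, q5, q6) at a 60° forward tilt. I'll fit the kinematics from the readings so far to choose a workable tilt.

```bash
cat > kin.py <<'E'
import numpy as np
from scipy.optimize import least_squares
from scipy.spatial.transform import Rotation as Ro
S=[([1.173,.417,-.01,1.614,.005,1.111,-.053],[.218,-.586,.205],[0,.984,.177,0]),
([.47,.494,-.115,1.617,.448,1.414,-.869],[.435,-.3489,.2008],[.0643,.9359,.2393,-.2503]),
([.68,-.387,-.92,2.49,-1.19,.189,-.693],[.46134,.1173,.24716],[-.04,.918,.048,.391])]
def fk(q,P,sg):
    h,L1,L2,L3,a1,a2,a3,b1,b2,b3,y0,y7=P
    q=np.array(q);R=Ro.from_euler('z',sg[0]*q[0]+y0).as_matrix();p=np.array([0,0,h])
    def tr(*v): nonlocal p;p=p+R@np.array(v)
    def ro(ax,t): nonlocal R;R=R@Ro.from_euler(ax,t).as_matrix()
    tr(a1,b1,0);ro('y',q[1]);ro('z',sg[1]*q[2]);tr(a2,b2,L1);ro('y',q[3]);ro('z',sg[2]*q[4]);tr(a3,b3,L2);ro('y',q[5]);ro('z',sg[3]*q[6]+y7);tr(0,0,L3)
    return p,R
def res(P,sg):
    r=[]
    for q,p,o in S:
        a,R=fk(q,P,sg);T=Ro.from_quat([*o[1:],o[0]]).as_matrix();r+=list(a-p)+list((Ro.from_matrix(R.T@T).as_rotvec())*.3)
    return np.array(r+list(.002*np.array(P[4:10])))
if __name__=="__main__":
    import itertools
    for sg in itertools.product([1,-1],repeat=4):
        best=min((least_squares(res,[.35,.4,.4,.4,0,0,0,0,0,0,y0,y7],args=(sg,)) for y7 in(0,1.57,3.14) for y0 in (0,)),key=lambda s:s.cost)
        if best.cost<2e-3: print(sg,best.cost,best.x.round(4).tolist())
E
python3 kin.py
```

```text
(-1, -1, -1, -1) 6.845515142901174e-08 [0.2861, 0.5043, 0.4663, 0.3367, -0.0006, 0.0021, -0.0029, -0.0152, -0.014, -0.0013, -0.0003, 1.5702]
```

```bash
cat >> kin.py <<'E'
PR=[0.2861,0.5043,0.4663,0.3367,-.0006,.0021,-.0029,-.0152,-.014,-.0013,-.0003,1.5702];SG=(-1,-1,-1,-1)
LO=np.array([-2.81,-.39,-1.27,.06,-1.19,.19,-2.82]);HI=np.array([2.81,2.02,1.25,2.57,4.33,2,2.82])
def ik(p,R,q0):
    def f(q):
        a,B=fk(q,PR,SG);return np.r_[(a-p),.2*Ro.from_matrix(B.T@R).as_rotvec(),1e-4*(q-q0)]
    s=least_squares(f,np.clip(q0,LO+.02,HI-.02),bounds=(LO+.01,HI-.01));return s.x,np.abs(s.fun[:6]).max()
E
python3 - <<'E'
from h import *; from kin import ik,LO,HI
rng=np.random.default_rng(0)
for nm,(o,yw) in(("M",JM),("S",JS)):
  for a in (60,50,45,40,30,15):
   for back in(.006,.05):
    p=np.array([o[0]-back,o[1],.043]);R=tool(yw,a);b=[]
    for k in range(25):
        q,e=ik(p,R,rng.uniform([-1,-.3,-1,1,-1.1,.2,-2],[1,1,1,2.5,4,2,2]));b.append((e,q))
    b.sort(key=lambda t:t[0]);print(nm,a,back,[(round(e,4),q.round(2).tolist()) for e,q in b[:1]], sum(e<.001 for e,_ in b))
E
```

```text
M 60 0.006 [(np.float64(0.0), [-0.2, 0.79, -0.62, 2.53, 2.38, 1.38, 1.86])] 11
M 60 0.05 [(np.float64(0.0059), [0.22, 1.39, -1.23, 2.56, 2.49, 1.99, 2.41])] 0
M 50 0.006 [(np.float64(0.0), [-0.85, 0.53, 0.16, 2.51, 2.44, 0.74, 1.58])] 13
M 50 0.05 [(np.float64(0.0), [0.05, 0.75, -0.94, 2.56, 2.19, 1.26, 2.08])] 7
M 45 0.006 [(np.float64(0.0), [-0.58, 0.46, -0.1, 2.47, 2.3, 0.66, 1.84])] 16
M 45 0.05 [(np.float64(0.0), [-0.67, 0.44, -0.1, 2.55, 2.25, 0.71, 1.78])] 8
M 40 0.006 [(np.float64(0.0), [0.03, 0.53, -0.74, 2.41, 2.04, 0.75, 2.28])] 14
M 40 0.05 [(np.float64(0.0), [-1.31, 0.48, 0.67, 2.53, 2.63, 0.35, 1.34])] 16
M 30 0.006 [(np.float64(0.0), [0.17, 0.51, -0.83, 2.31, 1.66, 0.6, 2.71])] 8
M 30 0.05 [(np.float64(0.0), [-0.47, 0.33, -0.17, 2.42, 1.7, 0.34, 2.48])] 10
M 15 0.006 [(np.float64(0.0), [0.11, 0.47, -0.68, 2.14, 0.87, 0.54, -2.78])] 16
M 15 0.05 [(np.float64(0.0), [-0.44, 0.33, -0.1, 2.25, 0.45, 0.36, -2.48])] 18
S 60 0.006 [(np.float64(0.0329), [1.01, 1.22, -1.26, 2.56, 2.61, 1.27, 2.79])] 0
S 60 0.05 [(np.float64(0.0556), [0.96, 0.92, -1.26, 2.56, 2.34, 1.04, 2.69])] 0
S 50 0.006 [(np.float64(0.0132), [1.0, 0.98, -1.26, 2.56, 2.42, 1.05, 2.71])] 0
S 50 0.05 [(np.float64(0.0367), [1.01, 0.78, -1.26, 2.56, 2.23, 0.85, 2.71])] 0
S 45 0.006 [(np.float64(0.0037), [1.0, 0.91, -1.26, 2.56, 2.36, 0.98, 2.7])] 0
S 45 0.05 [(np.float64(0.0257), [1.01, 0.73, -1.26, 2.56, 2.18, 0.79, 2.73])] 0
S 40 0.006 [(np.float64(0.0), [-0.04, 0.37, -0.06, 2.55, 2.95, 0.48, 1.67])] 13
S 40 0.05 [(np.float64(0.0143), [1.02, 0.7, -1.26, 2.56, 2.13, 0.74, 2.75])] 0
S 30 0.006 [(np.float64(0.0), [-0.62, 0.36, 0.6, 2.46, 3.9, 0.2, 0.66])] 11
S 30 0.05 [(np.float64(0.0), [0.12, 0.26, -0.22, 2.53, 2.58, 0.2, 2.05])] 10
S 15 0.006 [(np.float64(0.0), [-0.27, 0.33, 0.23, 2.27, -0.19, 0.29, -1.48])] 15
S 15 0.05 [(np.float64(0.0), [0.4, 0.31, -0.52, 2.34, 0.59, 0.32, -2.21])] 13
```

The 60° forward tilt is out of reach in this wrist branch, while tilts up to about 20° are comfortable. So I'll bring the plaque in at a=20°, set its lower edge on the bench in front of the fence, pivot it upright in a light grip, then slide it to the fence.

```bash
python3 - <<'E'
from h import *; from kin import ik
o,yw=JM
for z in(.15,.038):
  for a in(10,15,20,25):
    q0=[-.45,.33,-.1,2.25,.45,.36,.7 if 0 else -2.48]
    best=min((ik(np.array([o[0]-b,o[1],z]),tool(yw,a),np.array(q0)) +(b,) for b in(.022,.05)),key=lambda t:-t[1])
    print(z,a,best[1].round(4),best[0].round(2),best[2])
p=[o[0]-.06,o[1],.16]
plan(p,yw,12,10)
E
```

```text
0.15 10 0.0 [-0.32  0.22 -0.16  2.05  0.17  0.73 -2.14] 0.022
0.15 15 0.0 [-0.36  0.18 -0.14  2.12  0.25  0.63 -2.23] 0.022
0.15 20 0.0 [-0.41  0.15 -0.11  2.18  0.36  0.53 -2.36] 0.022
0.15 25 0.0 [-0.49  0.08 -0.11  2.3   0.57  0.46 -2.62] 0.05
0.038 10 0.0 [-0.3   0.41 -0.18  2.13  0.33  0.48 -2.3 ] 0.022
0.038 15 0.0 [-0.4   0.38 -0.1   2.19  0.44  0.37 -2.44] 0.022
0.038 20 0.0 [-0.65  0.33  0.11  2.32  0.63  0.24 -2.7 ] 0.05
0.038 25 0.0088 [-0.83  0.33  0.28  2.34  0.71  0.2  -2.81] 0.05
[-0.7, -0.6, 0.61, -0.5, -3.44, 0.36]
[-0.67, -0.6, 0.64, -0.5, -3.44, 0.36]
[-0.63, -0.6, 0.68, -0.5, -3.44, 0.36]
[-0.6, -0.6, 0.71, -0.5, -3.44, 0.36]
[-0.56, -0.61, 0.74, -0.5, -3.44, 0.36]
[-0.51, -0.61, 0.76, -0.5, -3.44, 0.36]
[-0.47, -0.61, 0.79, -0.5, -3.44, 0.36]
[-0.43, -0.62, 0.81, -0.5, -3.44, 0.36]
[-0.38, -0.62, 0.83, -0.5, -3.44, 0.36]
[-0.34, -0.63, 0.85, -0.5, -3.44, 0.36]
```

Emit:
move_arm([
  [[-0.7, -0.6, 0.61, -0.5, -3.44, 0.36, 1], [-0.67, -0.6, 0.64, -0.5, -3.44, 0.36, 1], [-0.63, -0.6, 0.68, -0.5, -3.44, 0.36, 1], [-0.6, -0.6, 0.71, -0.5, -3.44, 0.36, 1], [-0.56, -0.61, 0.74, -0.5, -3.44, 0.36, 1], [-0.51, -0.61, 0.76, -0.5, -3.44, 0.36, 1], [-0.47, -0.61, 0.79, -0.5, -3.44, 0.36, 1], [-0.43, -0.62, 0.81, -0.5, -3.44, 0.36, 1], [-0.38, -0.62, 0.83, -0.5, -3.44, 0.36, 1], [-0.34, -0.63, 0.85, -0.5, -3.44, 0.36, 1]],
])

```text
t: 13.65
eef_pos: [0.4446, 0.1746, 0.1637]
eef_rot: [-0.005, 0.992, 0.014, 0.122]
force: [0.6, -1.1, -1.4]
opening: 0.0438
gripper_force: 30.0
```

```bash
cat >> h.py <<'E'
def st():
    s=manip.sense();q=s["eef_rot"];R=Ro.from_quat([*q[1:],q[0]]).as_matrix()
    print("t",round(s["t"],2),"q",np.round(s["q"],2),"p",np.round(s["eef_pos"],4),"yaw",round(np.degrees(np.arctan2(-R[0,1]*-1*1,R[1,1]*-1)),1),"a",round(np.degrees(np.arctan2(R[2,0],-R[2,2])),1),"F",np.round(s["force"],1),"op",round(s["opening"],4),round(s["gripper_force"],1))
E
python3 - <<'E'
from h import *
st()
o,yw=JM
plan([o[0]-.022,o[1],.055],yw,18,10)
E
```

```text
t 13.65 q [ 0.59  0.23 -1.2   2.16  0.51  0.74 -2.48] p [0.4446 0.1746 0.1637] yaw 1.6 a 14.0 F [ 0.6 -1.1 -1.4] op 0.0438 30.0
[0.18, -0.06, 1.16, -0.05, 0.4, 0.03]
[0.17, -0.06, 1.17, -0.05, 0.4, 0.03]
[0.16, -0.06, 1.17, -0.05, 0.4, 0.03]
[0.15, -0.06, 1.17, -0.05, 0.4, 0.03]
[0.14, -0.06, 1.17, -0.05, 0.4, 0.03]
[0.13, -0.06, 1.17, -0.05, 0.4, 0.03]
[0.13, -0.06, 1.17, -0.05, 0.4, 0.03]
[0.12, -0.06, 1.17, -0.05, 0.4, 0.03]
[0.11, -0.06, 1.17, -0.05, 0.4, 0.03]
[0.1, -0.07, 1.17, -0.05, 0.4, 0.03]
```

```bash
python3 - <<'E'
from h import *; from kin import ik
q=np.array(manip.sense()["q"]);o,yw=JM
for b,z,a in[(.022,.055,18),(.022,.036,18),(.037,.043,18),(.051,.0425,18),(.006,.0425,18),(.022,.05,10)]:
    q,e=ik(np.array([o[0]-b,o[1],z]),tool(yw,a),q);print(b,z,a,q.round(2),round(e,4))
E
```

```text
0.022 0.055 18 [-0.03  0.38 -0.54  2.21  0.85  0.45 -2.81] 0.0
0.022 0.036 18 [-0.2   0.39 -0.35  2.22  0.83  0.38 -2.81] 0.0
0.037 0.043 18 [-0.21  0.36 -0.36  2.25  0.81  0.38 -2.81] 0.0
0.051 0.0425 18 [-0.28  0.34 -0.29  2.28  0.79  0.36 -2.81] 0.0
0.006 0.0425 18 [-0.21  0.39 -0.32  2.19  0.75  0.39 -2.71] 0.0
0.022 0.05 10 [-0.06  0.42 -0.47  2.11  0.52  0.55 -2.46] 0.0
```

Emit:
move_arm([
  [[0.18, -0.06, 1.16, -0.05, 0.4, 0, 1], [0.17, -0.06, 1.17, -0.05, 0.4, 0, 1], [0.16, -0.06, 1.17, -0.05, 0.4, 0, 1], [0.15, -0.06, 1.17, -0.05, 0.4, 0, 1], [0.14, -0.06, 1.17, -0.05, 0.4, 0, 1], [0.13, -0.06, 1.17, -0.05, 0.4, 0, 1], [0, 0, 0, 0, 0, 0, 1], [0, 0, 0, 0, 0, 0, 1], [0, 0, 0, 0, 0, 0, 1], [0, 0, 0, 0, 0, 0, 1]],
])

```text
t: 14.9
eef_pos: [0.4718, 0.1786, 0.0993]
eef_rot: [-0.002, 0.989, 0.017, 0.144]
force: [0.5, 0.4, -1.4]
opening: 0.0435
gripper_force: 30.0
```

```bash
python3 - <<'E'
from h import *
st()
E
```

```text
t 14.9 q [ 0.35  0.37 -0.98  2.19  0.83  0.63 -2.75] p [0.4718 0.1786 0.0993] yaw 2.0 a 16.6 F [ 0.5  0.4 -1.4] op 0.0435 30.0
```

```bash
python3 - <<'E'
from h import *
o,yw=JM
plan([o[0]-.022,o[1],.050],yw,18,6)
E
```

```text
[0.05, -0.05, 0.87, -0.03, 0.23, 0.12]
[0.05, -0.05, 0.87, -0.03, 0.23, 0.12]
[0.04, -0.05, 0.87, -0.03, 0.23, 0.12]
[0.04, -0.05, 0.87, -0.03, 0.23, 0.12]
[0.04, -0.05, 0.87, -0.03, 0.23, 0.12]
[0.03, -0.05, 0.87, -0.03, 0.23, 0.12]
```

Emit:
move_arm([
  [[0.05, -0.05, 0.87, -0.03, 0.23, 0.12, 1], [0.05, -0.05, 0.87, -0.03, 0.23, 0.12, 1], [0.04, -0.05, 0.87, -0.03, 0.23, 0.12, 1], [0.04, -0.05, 0.87, -0.03, 0.23, 0.12, 1], [0.04, -0.05, 0.87, -0.03, 0.23, 0.12, 1], [0.03, -0.05, 0.87, -0.03, 0.23, 0.12, 1], [0, 0, 0, 0, 0, 0, 1], [0, 0, 0, 0, 0, 0, 1], [0, 0, 0, 0, 0, 0, 1], [0, 0, 0, 0, 0, 0, 1]],
])

```text
t: 16.15
eef_pos: [0.4895, 0.182, 0.05]
eef_rot: [-0.002, 0.988, 0.011, 0.156]
force: [0.0, 0.0, -1.0]
opening: 0.0439
gripper_force: 30.0
```

```bash
python3 - <<'E'
from h import *
st()
S=grab_frame("side");c=cv2.resize(S["color"][200:330,180:380],None,fx=3.5,fy=3.5,interpolation=cv2.INTER_CUBIC);cv2.imwrite("pics/s2.png",c)
o,yw=JM
plan([o[0]-.022,o[1],.037],yw,18,3)
E
```

```text
t 16.15 q [-0.06  0.39 -0.51  2.21  0.85  0.44 -2.82] p [0.4895 0.182  0.05  ] yaw 1.2 a 18.0 F [ 0.  0. -1.] op 0.0439 30.0
[-0.13, -0.01, 0.41, -0.01, 0.01, 0.02]
[-0.13, -0.01, 0.41, -0.01, 0.01, 0.02]
[-0.13, -0.01, 0.41, -0.01, 0.01, 0.02]
```

View pics/s2.png

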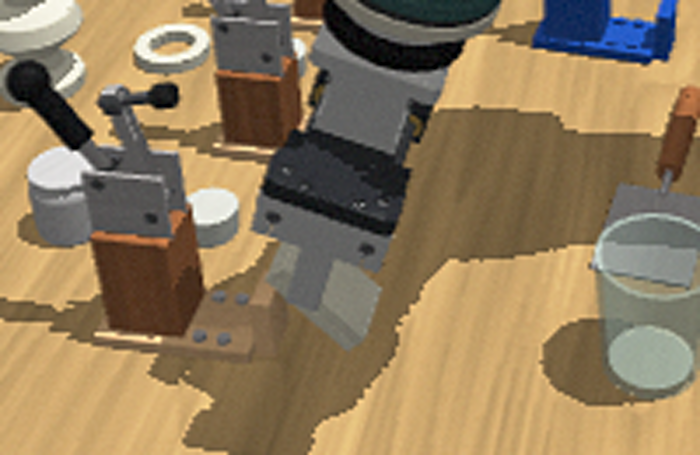

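Side crop: the plaque hangs cleanly between the fingers at about (325,300), leaning 42°, just in front of the left fence. Lowering its edge onto the bench.

Emit:
move_arm([
  [[-0.09, 0, 0.28, 0, 0, 0, 1], [-0.09, 0, 0.28, 0, 0, 0, 1], [-0.09, 0, 0.28, 0, 0, 0, 1], [-0.09, 0, 0.28, 0, 0, 0, 1], [-0.06, 0, 0.19, 0, 0, 0, 1], [-0.04, 0, 0.13, 0, 0, 0, 1], [0, 0, 0, 0, 0, 0, 1], [0, 0, 0, 0, 0, 0, 1], [0, 0, 0, 0, 0, 0, 1], [0, 0, 0, 0, 0, 0, 1]],
])

```text
t: 17.45
eef_pos: [0.4895, 0.1822, 0.0348]
eef_rot: [-0.002, 0.988, 0.011, 0.156]
force: [-0.2, 0.5, -0.2]
opening: 0.0437
gripper_force: 30.0
```

Emit:
move_arm([
  [[-0.04, 0, 0.12, 0, 0, 0, 1], [-0.214, 0, -0.232, 0, 0, 0, 1], [-0.214, 0, -0.232, 0, 0, 0, 1], [-0.24, 0, -0.2, 0, 0, 0, 1], [-0.24, 0, -0.2, 0, 0, 0, 1], [-0.27, 0, -0.16, 0, 0, 0, 1], [-0.27, 0, -0.16, 0, 0, 0, 1], [0, 0, 0, 0, 0, 0, 1], [0, 0, 0, 0, 0, 0, 1], [0, 0, 0, 0, 0, 0, 1]],
], force=6)

```text
t: 18.7
eef_pos: [0.4721, 0.1818, 0.0403]
eef_rot: [-0.002, 0.988, 0.011, 0.156]
force: [0.1, -0.5, -0.3]
opening: 0.0438
gripper_force: 6.0
```

```bash
python3 - <<'E'
from h import *
st()
S=grab_frame("side");c=cv2.resize(S["color"][220:330,220:330],None,fx=4.5,fy=4.5,interpolation=cv2.INTER_CUBIC);cv2.imwrite("pics/s3.png",c)
E
```

```text
t 18.7 q [-0.22  0.36 -0.34  2.25  0.81  0.38 -2.82] p [0.4721 0.1818 0.0403] yaw 1.3 a 18.0 F [ 0.1 -0.5 -0.3] op 0.0438 6.0
```

View pics/s3.png

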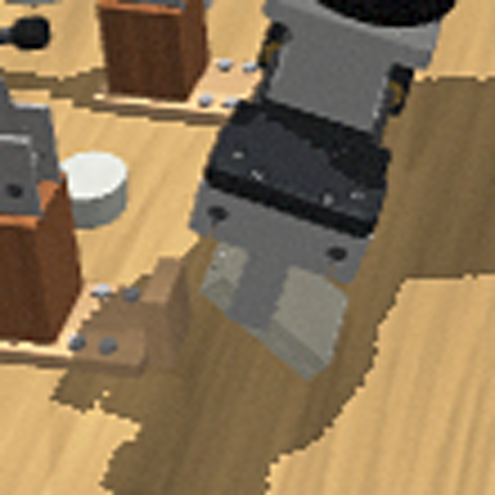

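It slid instead of pivoting; pad torsion beats the bench friction at this lean. Plan B is to lean it against the fence edge, release, and push its foot in.

Emit:
move_arm([
  [[0.43, 0, 0.105, 0, 0, 0, 1], [0.43, 0, 0.105, 0, 0, 0, 1], [0.43, 0, 0.105, 0, 0, 0, 1], [0.43, 0, 0.105, 0, 0, 0, 1], [0.43, 0, 0.105, 0, 0, 0, 1], [0.43, 0, 0.105, 0, 0, 0, 1], [-0.06, 0, 0.18, 0, 0, 0, 1], [-0.06, 0, 0.18, 0, 0, 0, 1], [-0.06, 0, 0.18, 0, 0, 0, 1], [-0.05, 0, 0.15, 0, 0, 0, 1]],
], force=15)

```text
t: 20.0
eef_pos: [0.4983, 0.1824, 0.0348]
eef_rot: [-0.002, 0.988, 0.011, 0.156]
force: [0.0, 0.3, -0.9]
opening: 0.0437
gripper_force: 15.0
```

```bash
python3 - <<'E'
from h import *
st()
S=grab_frame("side");c=cv2.resize(S["color"][220:330,220:330],None,fx=4.5,fy=4.5,interpolation=cv2.INTER_CUBIC);cv2.imwrite("pics/s4.png",c)
E
```

```text
t 20.0 q [-0.22  0.41 -0.32  2.2   0.8   0.38 -2.77] p [0.4983 0.1824 0.0348] yaw 1.3 a 18.0 F [ 0.   0.3 -0.9] op 0.0437 15.0
```

View pics/s4.png

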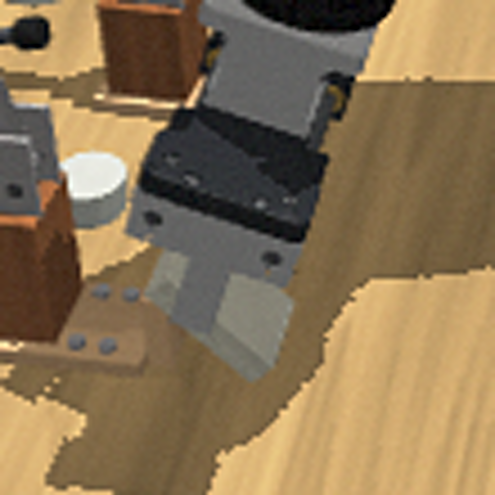

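Picture: the plaque face, around (240,320), overlaps the fence top. The lean is unchanged and there's no firm contact yet. Lowering further.

Emit:
move_arm([
  [[-0.03, 0, 0.1, 0, 0, 0, 1], [-0.03, 0, 0.1, 0, 0, 0, 1], [0, 0, 0, 0, 0, 0, 1], [-0.03, 0, 0.1, 0, 0, 0, 1], [0, 0, 0, 0, 0, 0, 1], [0, 0, 0, 0, 0, 0, 1], [0, 0, 0, 0, 0, 0, 1], [0, 0, 0, 0, 0, 0, 1], [0, 0, 0, 0, 0, 0, 1], [0, 0, 0, 0, 0, 0, 1]],
])

```text
t: 21.3
eef_pos: [0.4992, 0.1826, 0.0328]
eef_rot: [-0.002, 0.988, 0.011, 0.157]
force: [-6.4, -2.3, 20.4]
opening: 0.0441
gripper_force: 15.0
```

Emit:
move_arm([
  [[0.03, 0, -0.1, 0, 0, 0, 1], [0, 0, 0, 0, 0, 0, 0.5], [0, 0, 0, 0, 0, 0, 0.45], [0, 0, 0, 0, 0, 0, 0.4], [0, 0, 0, 0, 0, 0, 0.4], [0, 0, 0, 0, 0, 0, 0.4], [0, 0, 0, 0, 0, 0, 0.4], [0, 0, 0, 0, 0, 0, 0.4], [0, 0, 0, 0, 0, 0, 0.4], [0, 0, 0, 0, 0, 0, 0.4]],
])

```text
t: 22.55
eef_pos: [0.4985, 0.1824, 0.0329]
eef_rot: [-0.002, 0.988, 0.011, 0.156]
force: [0.1, 0.6, -0.3]
opening: 0.0563
gripper_force: 0.0
```

```bash
python3 - <<'E'
from h import *
st()
S=grab_frame("side");T=grab_frame("top")
c=np.hstack([cv2.resize(S["color"][225:325,225:325],None,fx=4,fy=4,interpolation=cv2.INTER_CUBIC),cv2.resize(T["color"][140:240,210:310],None,fx=4,fy=4,interpolation=cv2.INTER_CUBIC)]);cv2.imwrite("pics/s5.png",c)
E
```

```text
t 22.55 q [-0.23  0.41 -0.31  2.2   0.8   0.37 -2.77] p [0.4985 0.1824 0.0329] yaw 1.3 a 18.0 F [ 0.1  0.6 -0.3] op 0.0563 0.0
```

View pics/s5.png

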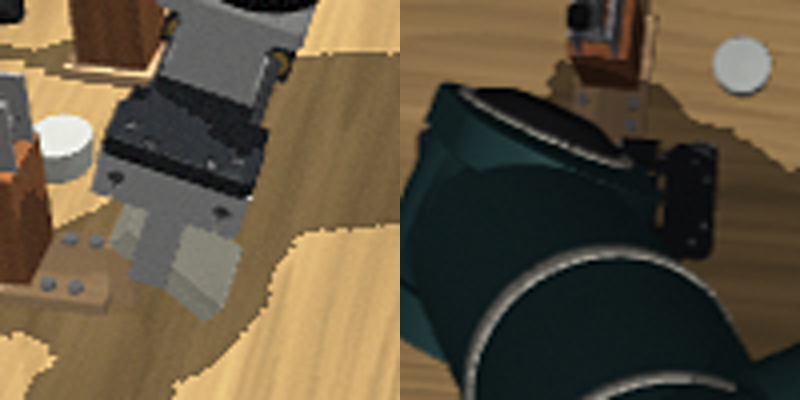

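The plaque stays leaning on the fence after release. Next: retreat, close the fingers, go down behind its foot and push it in.

Emit:
move_arm([
  [[0, 0, -1, 0, 0, 0, 0.4], [0, 0, -1, 0, 0, 0, 0.4], [0, 0, -1, 0, 0, 0, 0.4], [0, 0, -1, 0, 0, 0, 0.4], [0, 0, -1, 0, 0, 0, 0.4], [0, 0, -1, 0, 0, 0, 0.4], [0, 0, -1, 0, 0, 0, 0.4], [0, 0, -1, 0, 0, 0, 0.4], [0, 0, -1, 0, 0, 0, 0.4], [0, 0, 0, 0, 0, 0, 0.4]],
])

```text
t: 23.9
eef_pos: [0.471, 0.1818, 0.1193]
eef_rot: [-0.002, 0.988, 0.011, 0.157]
force: [-0.6, -0.3, 0.4]
opening: 0.056
gripper_force: 0.0
```

```bash
python3 - <<'E'
from h import *; from kin import ik
st();o,yw=JM;q=np.array(manip.sense()["q"])
c,s=np.cos(np.radians(yw)),np.sin(np.radians(yw))
B=lambda b,z:np.array([o[0]-b*c,o[1]-b*s,z])
for b,z,a in[(.085,.11,12),(.085,.006,12),(.057,.006,12),(.023,.006,12)]:
    q,e=ik(B(b,z),tool(yw,a),q);print(b,z,a,q.round(2),round(e,4))
R,p=plan(B(.085,.11),yw,12,4);print();R,p=plan(B(.085,.006),yw,12,6,R,p);print();plan(B(.023,.006),yw,12,10,R,p)
E
```

```text
t 23.9 q [-0.08  0.21 -0.49  2.2   0.52  0.53 -2.52] p [0.471  0.1818 0.1193] yaw 1.3 a 18.0 F [-0.6 -0.3  0.4] op 0.056 0.0
0.085 0.11 12 [-0.04  0.2  -0.54  2.23  0.38  0.59 -2.41] 0.0
0.085 0.006 12 [-0.28  0.4  -0.29  2.29  0.67  0.35 -2.71] 0.0
0.057 0.006 12 [-0.24  0.43 -0.3   2.24  0.65  0.37 -2.65] 0.0
0.023 0.006 12 [-0.2   0.47 -0.32  2.16  0.63  0.41 -2.59] 0.0
[-1.13, 0.01, -0.12, -0.01, -1.51, 0.02]
[-1.13, 0.01, -0.09, -0.01, -1.51, 0.02]
[-1.13, 0.01, -0.06, -0.01, -1.51, 0.02]
[-1.13, 0.01, -0.03, -0.01, -1.51, 0.02]

[-0.36, 0.0, 1.7, 0.0, 0.0, 0.0]
[-0.36, 0.0, 1.7, 0.0, 0.0, 0.0]
[-0.36, 0.0, 1.7, 0.0, 0.0, 0.0]
[-0.36, 0.0, 1.7, 0.0, 0.0, 0.0]
[-0.36, 0.0, 1.7, 0.0, 0.0, 0.0]
[-0.36, 0.0, 1.7, 0.0, 0.0, 0.0]

[0.61, -0.0, 0.13, 0.0, 0.0, 0.0]
[0.61, -0.0, 0.13, 0.0, 0.0, 0.0]
[0.61, -0.0, 0.13, 0.0, 0.0, 0.0]
[0.61, -0.0, 0.13, 0.0, 0.0, 0.0]
[0.61, -0.0, 0.13, 0.0, 0.0, 0.0]
[0.61, -0.0, 0.13, 0.0, 0.0, 0.0]
[0.61, -0.0, 0.13, 0.0, 0.0, 0.0]
[0.61, -0.0, 0.13, 0.0, 0.0, 0.0]
[0.61, -0.0, 0.13, 0.0, 0.0, 0.0]
[0.61, -0.0, 0.13, 0.0, 0.0, 0.0]
```

Emit:
move_arm([
  [[-1.13, 0, -0.12, 0, -1.5, 0, 1], [-1.13, 0, -0.09, 0, -1.5, 0, 1], [-1.13, 0, -0.06, 0, -1.5, 0, 1], [-1.13, 0, -0.03, 0, -1.5, 0, 1], [-0.36, 0, 1.7, 0, 0, 0, 1], [-0.36, 0, 1.7, 0, 0, 0, 1], [-0.36, 0, 1.7, 0, 0, 0, 1], [-0.36, 0, 1.7, 0, 0, 0, 1], [-0.36, 0, 1.7, 0, 0, 0, 1], [-0.36, 0, 1.7, 0, 0, 0, 1]],
], force=20)

```text
t: 25.15
eef_pos: [0.4261, 0.1806, 0.0042]
eef_rot: [-0.001, 0.995, 0.011, 0.104]
force: [0.5, 0.0, -0.4]
opening: 0.0005
gripper_force: 0.0
```

Emit:
move_arm([
  [[0.4, 0, 0.085, 0, 0, 0, 1], [0.4, 0, 0.085, 0, 0, 0, 1], [0.4, 0, 0.085, 0, 0, 0, 1], [0.4, 0, 0.085, 0, 0, 0, 1], [0.4, 0, 0.085, 0, 0, 0, 1], [0.4, 0, 0.085, 0, 0, 0, 1], [0.4, 0, 0.085, 0, 0, 0, 1], [0.4, 0, 0.085, 0, 0, 0, 1], [0.4, 0, 0.085, 0, 0, 0, 1], [0.4, 0, 0.085, 0, 0, 0, 1]],
])

```text
t: 26.4
eef_pos: [0.4675, 0.1817, 0.0048]
eef_rot: [-0.001, 0.994, 0.011, 0.104]
force: [-1.1, 0.1, -0.5]
opening: 0.0003
gripper_force: 0.6
```

```bash
python3 - <<'E'
from h import *
st()
S=grab_frame("side");T=grab_frame("top")
c=np.hstack([cv2.resize(S["color"][225:325,225:325],None,fx=4,fy=4,interpolation=cv2.INTER_CUBIC),cv2.resize(T["color"][150:250,210:310],None,fx=4,fy=4,interpolation=cv2.INTER_CUBIC)]);cv2.imwrite("pics/s6.png",c)
E
```

```text
t 26.4 q [-0.18  0.46 -0.36  2.2   0.69  0.4  -2.66] p [0.4675 0.1817 0.0048] yaw 1.3 a 12.0 F [-1.1  0.1 -0.5] op 0.0003 0.6
```

View pics/s6.png

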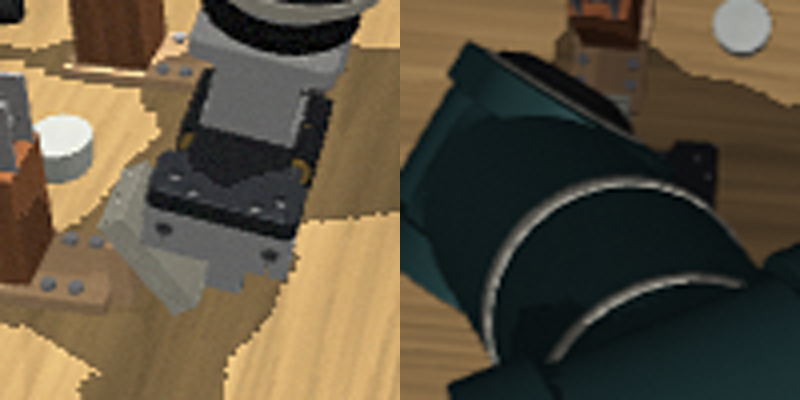

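The push works: the plaque at about (150,240) in the crop is now steeper, at a lean of roughly 30°. Continuing until it stands against the fence.

Emit:
move_arm([
  [[0.25, 0, 0.05, 0, 0, 0, 1], [0.25, 0, 0.05, 0, 0, 0, 1], [0.25, 0, 0.05, 0, 0, 0, 1], [0.25, 0, 0.05, 0, 0, 0, 1], [0.25, 0, 0.05, 0, 0, 0, 1], [0.2, 0, 0.04, 0, 0, 0, 1], [0.2, 0, 0.04, 0, 0, 0, 1], [0.15, 0, 0.03, 0, 0, 0, 1], [0.1, 0, 0.02, 0, 0, 0, 1], [0, 0, 0, 0, 0, 0, 1]],
])

```text
t: 27.75
eef_pos: [0.4866, 0.1821, 0.0051]
eef_rot: [-0.001, 0.994, 0.011, 0.104]
force: [-0.9, 0.5, -0.0]
opening: 0.0007
gripper_force: 0.4
```

Emit:
move_arm([
  [[0.1, 0, 0.02, 0, 0, 0, 1], [0.1, 0, 0.02, 0, 0, 0, 1], [0, 0, 0, 0, 0, 0, 1], [0.1, 0, 0.02, 0, 0, 0, 1], [0, 0, 0, 0, 0, 0, 1], [0, 0, 0, 0, 0, 0, 1], [0, 0, 0, 0, 0, 0, 1], [0, 0, 0, 0, 0, 0, 1], [0, 0, 0, 0, 0, 0, 1], [0, 0, 0, 0, 0, 0, 1]],
])

```text
t: 29.0
eef_pos: [0.4875, 0.1821, 0.0046]
eef_rot: [-0.0, 0.995, 0.012, 0.103]
force: [-18.7, -0.0, 13.4]
opening: 0.0006
gripper_force: 9.5
```

Emit:
move_arm([
  [[-0.5, 0, -0.1, 0, 0, 0, 1], [-1, 0, -0.2, 0, 0, 0, 1], [-1.5, 0, -0.3, 0, 0, 0, 1], [-1.5, 0, -0.3, 0, 0, 0, 1], [0, 0, -4, 0, 0, 0, 1], [0, 0, -4, 0, 0, 0, 1], [0, 0, -4, 0, 0, 0, 1], [0, 0, -4, 0, 0, 0, 1], [0, 0, -4, 0, 0, 0, 1], [0, 0, -4, 0, 0, 0, 1]],
])

```text
t: 30.25
eef_pos: [0.393, 0.1799, 0.2404]
eef_rot: [-0.001, 0.994, 0.011, 0.105]
force: [0.8, -0.3, 0.7]
opening: 0.0005
gripper_force: 0.0
```

```bash
python3 - <<'E'
from h import *; from kin import ik
st()
q=np.array(manip.sense()["q"])
p=[.43,.47,.25]
print(ik(np.array(p),tool(20,0),q))
plan(p,20,0,10)
E
```

```text
t 30.25 q [ 0.08 -0.09 -0.62  2.14  0.07  0.9  -2.13] p [0.393  0.1799 0.2404] yaw 1.3 a 12.0 F [ 0.8 -0.3  0.7] op 0.0005 0.0
(array([-0.44195435,  0.46800897, -0.61097278,  1.51265219,  0.27636424,
        1.24821743, -2.31229149]), np.float64(6.846395625903638e-08))
[0.45, -2.89, -0.01, 0.2, -1.19, -1.86]
[0.54, -2.88, -0.01, 0.2, -1.19, -1.86]
[0.63, -2.86, -0.01, 0.2, -1.19, -1.86]
[0.73, -2.83, -0.01, 0.2, -1.19, -1.86]
[0.82, -2.81, -0.02, 0.2, -1.19, -1.86]
[0.91, -2.78, -0.03, 0.2, -1.19, -1.86]
[1.0, -2.75, -0.04, 0.2, -1.19, -1.86]
[1.08, -2.72, -0.05, 0.2, -1.19, -1.86]
[1.17, -2.68, -0.06, 0.2, -1.19, -1.86]
[1.26, -2.64, -0.08, 0.2, -1.19, -1.86]
```

Emit:
move_arm([
  [[0.45, -2.89, 0, 0.2, -1.2, -1.86, 0], [0.54, -2.88, 0, 0.2, -1.2, -1.86, 0], [0.63, -2.86, 0, 0.2, -1.2, -1.86, 0], [0.73, -2.83, 0, 0.2, -1.2, -1.86, 0], [0.82, -2.81, 0, 0.2, -1.2, -1.86, 0], [0.91, -2.78, 0, 0.2, -1.2, -1.86, 0], [1.0, -2.75, 0, 0.2, -1.2, -1.86, 0], [1.08, -2.72, 0, 0.2, -1.2, -1.86, 0], [1.17, -2.68, 0, 0.2, -1.2, -1.86, 0], [1.26, -2.64, 0, 0.2, -1.2, -1.86, 0]],
])

```text
t: 31.5
eef_pos: [0.4309, 0.471, 0.2457]
eef_rot: [0.0, 0.985, 0.174, -0.001]
force: [0.2, -0.7, 0.3]
opening: 0.0933
gripper_force: 0.0
```

```bash
python3 - <<'E'
from h import *
st()
S=grab_frame("side");T=grab_frame("top")
K=6;o,yw=JM;c,s=np.cos(np.radians(yw)),np.sin(np.radians(yw));W=lambda x,y,z:[o[0]+c*x-s*y,o[1]+s*x+c*y,z]
out=[]
for f,(x0,y0,w,h) in((S,(240,245,60,66)),(T,(240,150,40,60))):
    im=cv2.resize(f["color"],None,fx=K,fy=K,interpolation=cv2.INTER_CUBIC)
    ref=im.copy()
    P=[W(x,y,z) for x in(-.016,0) for y in(-.022,.022) for z in(0,.067)]
    q=[tuple(((proj(f,p)+.5)*K-.5).round().astype(int).tolist()) for p in P]
    for i in range(8):
        for j in range(i):
            if bin(i^j).count("1")==1: cv2.line(im,q[i],q[j],(0,255,0),1)
    cr=im[y0*K:(y0+h)*K,x0*K:(x0+w)*K];out.append(cr)
H=max(x.shape[0] for x in out)
cv2.imwrite("pics/s7.png",np.hstack([cv2.copyMakeBorder(x,0,H-x.shape[0],0,5,cv2.BORDER_CONSTANT) for x in out]))
cv2.imwrite("pics/raw_top7.png",T["color"])
for n in ["plaque_small","plaque_medium","plaque_large"]:
    print(n,[(np.round(x["pixel"]),round(x["p"],2)) for x in nets.recognise(n,T)])
E
```

```text
t 31.5 q [-0.34  0.51 -0.77  1.51  0.36  1.27 -2.38] p [0.4309 0.471  0.2457] yaw 20.0 a -0.2 F [ 0.2 -0.7  0.3] op 0.0933 0.0
plaque_small []
plaque_medium [(array([262., 179.]), 0.48)]
plaque_large []
```

View pics/s7.png

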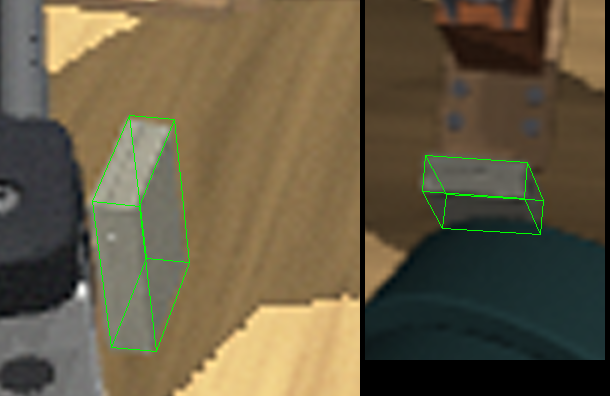

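The medium plaque stands upright at the fence and matches the projected 67 mm outline in both views to about 1 mm. Now to lock that clamp.

```bash
cat >> h.py <<'E'
def J(j,x,y,z):
    o,yw=j;c,s=np.cos(np.radians(yw)),np.sin(np.radians(yw));return np.array([o[0]+c*x-s*y,o[1]+s*x+c*y,z])
def push(j,h,yaw,R,p):
    "straight legs along the handle's arc; knob centre h+68 sin"
    for d in (52,45,37,30,22,15,8,0,-4):
        f=np.radians(d);q=J(j,.093+.068*np.cos(f),0,h+.068*np.sin(f)+.012)
        w=R.T@(q-p)*100;print(d,[round(float(v),2) for v in w]);p=q
E
python3 - <<'E'
from h import *; from kin import ik
p=J(JM,.130,0,.21);q=np.array(manip.sense()["q"])
print(ik(J(JM,.161,0,.128),tool(91.2,0),q)[0].round(2))
R,p=plan([p[0]-.0,p[1],.25],91.2,0,10);print()
a=J(JM,.130,0,.19);print((R.T@(a-p)*100).round(2));push(JM,.118,91.2,R,a)
E
```

```text
[ 0.25  0.81 -0.92  1.46  0.66  1.21 -0.74]
[1.01, 3.4, -0.05, -0.01, 0.01, -7.12]
[0.58, 3.49, -0.04, -0.01, 0.01, -7.12]
[0.14, 3.54, -0.04, -0.01, 0.01, -7.12]
[-0.3, 3.53, -0.04, -0.01, 0.01, -7.12]
[-0.74, 3.47, -0.04, -0.01, 0.01, -7.12]
[-1.16, 3.35, -0.04, -0.01, 0.01, -7.12]
[-1.57, 3.18, -0.04, -0.01, 0.01, -7.12]
[-1.95, 2.96, -0.04, -0.01, 0.01, -7.12]
[-2.3, 2.69, -0.04, -0.01, 0.01, -7.12]
[-2.62, 2.39, -0.04, -0.01, 0.01, -7.12]

[0. 0. 6.]
52 [-0.0, 0.49, 0.64]
45 [0.0, 0.62, 0.55]
37 [0.0, 0.62, 0.72]
30 [-0.0, 0.46, 0.69]
22 [0.0, 0.42, 0.85]
15 [-0.0, 0.26, 0.79]
8 [0.0, 0.17, 0.81]
0 [-0.0, 0.07, 0.95]
-4 [0.0, -0.02, 0.47]
```

Emit:
move_arm([
  [[1.01, 3.4, -0.1, 0, 0, -7.12, 1], [0.58, 3.49, -0.1, 0, 0, -7.12, 1], [0.14, 3.54, -0.1, 0, 0, -7.12, 1], [-0.3, 3.53, 0, 0, 0, -7.12, 1], [-0.74, 3.47, 0, 0, 0, -7.12, 1], [-1.16, 3.35, 0, 0, 0, -7.12, 1], [-1.57, 3.18, 0, 0, 0, -7.12, 1], [-1.95, 2.96, 0, 0, 0, -7.12, 1], [-2.3, 2.69, 0, 0, 0, -7.12, 1], [-2.62, 2.39, 0, 0, 0, -7.12, 1]],
])

```text
t: 33.0
eef_pos: [0.6423, 0.1832, 0.2488]
eef_rot: [-0.0, 0.699, 0.715, -0.001]
force: [-0.9, -0.1, 0.4]
opening: 0.0003
gripper_force: 0.0
```

```bash
python3 - <<'E'
from h import *
st()
a=J(JM,.130,0,.19);R,p=plan(a,91.2,0,5);print();push(JM,.118,91.2,R,a)
E
```

```text
t 33.0 q [ 0.29  0.64 -0.97  1.42  0.53  1.36 -0.68] p [0.6423 0.1832 0.2488] yaw 91.3 a -0.1 F [-0.9 -0.1  0.4] op 0.0003 0.0
[0.04, -0.01, 1.18, -0.02, 0.01, 0.03]
[0.04, -0.01, 1.18, -0.02, 0.01, 0.03]
[0.04, -0.01, 1.18, -0.02, 0.01, 0.03]
[0.04, -0.01, 1.18, -0.02, 0.01, 0.03]
[0.03, -0.01, 1.18, -0.02, 0.01, 0.03]

52 [-0.0, 0.49, 0.64]
45 [0.0, 0.62, 0.55]
37 [0.0, 0.62, 0.72]
30 [-0.0, 0.46, 0.69]
22 [0.0, 0.42, 0.85]
15 [-0.0, 0.26, 0.79]
8 [0.0, 0.17, 0.81]
0 [-0.0, 0.07, 0.95]
-4 [0.0, -0.02, 0.47]
```

Emit:
move_arm([
  [[0.04, 0, 1.18, 0, 0, 0, 1], [0.04, 0, 1.18, 0, 0, 0, 1], [0.04, 0, 1.18, 0, 0, 0, 1], [0.04, 0, 1.18, 0, 0, 0, 1], [0.03, 0, 1.18, 0, 0, 0, 1], [0, 0.49, 0.64, 0, 0, 0, 1], [0, 0.62, 0.55, 0, 0, 0, 1], [0, 0.62, 0.72, 0, 0, 0, 1], [0, 0.23, 0.35, 0, 0, 0, 1], [0, 0.23, 0.34, 0, 0, 0, 1]],
])

```text
t: 34.25
eef_pos: [0.6635, 0.1876, 0.1629]
eef_rot: [-0.001, 0.7, 0.714, -0.001]
force: [-0.8, 0.9, -0.5]
opening: 0.0004
gripper_force: 0.0
```

Emit:
move_arm([
  [[0, 0.21, 0.43, 0, 0, 0, 1], [0, 0.21, 0.42, 0, 0, 0, 1], [0, 0.13, 0.4, 0, 0, 0, 1], [0, 0.13, 0.39, 0, 0, 0, 1], [0, 0.08, 0.4, 0, 0, 0, 1], [0, 0.08, 0.41, 0, 0, 0, 1], [0, 0.04, 0.48, 0, 0, 0, 1], [0, 0.03, 0.47, 0, 0, 0, 1], [0, 0, 0.1, 0, 0, 0, 1], [0, 0, 0, 0, 0, 0, 1]],
])

```text
t: 35.5
eef_pos: [0.6725, 0.1878, 0.1293]
eef_rot: [-0.001, 0.7, 0.714, -0.001]
force: [-5.6, -3.0, 15.3]
opening: 0.0005
gripper_force: 7.8
```

Emit:
move_arm([
  [[0, 0, 0.1, 0, 0, 0, 1], [0, 0, 0, 0, 0, 0, 1], [0, 0, 0.1, 0, 0, 0, 1], [0, 0, 0, 0, 0, 0, 1], [0, 0, 0, 0, 0, 0, 1], [0, 0, 0, 0, 0, 0, 1], [0, 0, 0, 0, 0, 0, 1], [0, 0, 0, 0, 0, 0, 1], [0, 0, 0, 0, 0, 0, 1], [0, 0, 0, 0, 0, 0, 1]],
])

```text
t: 36.75
eef_pos: [0.6727, 0.1879, 0.1286]
eef_rot: [-0.001, 0.7, 0.714, -0.001]
force: [-10.3, -6.0, 31.4]
opening: 0.0008
gripper_force: 15.6
```

Emit:
move_arm([
  [[0, 0, -0.5, 0, 0, 0, 1], [0, 0, -2, 0, 0, 0, 1], [0, 0, -2.5, 0, 0, 0, 1], [0, 0, -2.5, 0, 0, 0, 1], [0, 0, -2.5, 0, 0, 0, 1], [0, 0, -2, 0, 0, 0, 1], [0, 0, -2, 0, 0, 0, 1], [0, 0, -1, 0, 0, 0, 1], [0, 0, 0, 0, 0, 0, 1], [0, 0, 0, 0, 0, 0, 1]],
])

```text
t: 38.0
eef_pos: [0.6729, 0.1874, 0.2755]
eef_rot: [-0.001, 0.7, 0.714, -0.001]
force: [0.4, 0.2, -0.4]
opening: 0.0004
gripper_force: 0.0
```

```bash
python3 - <<'E'
from h import *; from kin import ik
st()
S=grab_frame("side");T=grab_frame("top")
for f in(T,S):
    for n in ["plaque_small","knob_medium","plaque_medium"]: print(n,[(np.round(x["pixel"]).tolist(),round(x["p"],2)) for x in nets.recognise(n,f)[:3]])
for f,px in((T,(189,204)),(S,(270,374))):
    try: print(plaq(f,'',px))
    except Exception as e: print(e)
print("locked knob expected px",proj(S,J(JM,.161,0,.118)))
q=np.array(manip.sense()["q"]);c=np.array([.434,.3636,0])
for a in(45,50,55,60):
    p=c+[.006,0,.0095];q1,e=ik(p,tool(180.9,a),q);print(a,q1.round(2),round(e,4))
for b,z in((.005,.04),(.03,.04),(.085,.006)):
    q1,e=ik(J(JS,-b,0,z),tool(179.1,-18 if z>.01 else -12),np.array([-.1,.4,0,2.2,.2,.4,1.5]));print(b,q1.round(2),round(e,4))
E
```

```text
t 38.0 q [ 0.24  0.68 -0.95  1.29  0.54  1.44 -0.65] p [0.6729 0.1874 0.2755] yaw 91.2 a -0.0 F [ 0.4  0.2 -0.4] op 0.0004 0.0
plaque_small [([192.0, 204.0], 0.57)]
knob_medium [([263.0, 123.0], 0.66)]
plaque_medium [([191.0, 205.0], 0.7), ([264.0, 182.0], 0.55)]
plaque_small [([272.0, 377.0], 0.86)]
knob_medium [([188.0, 248.0], 0.71), ([253.0, 154.0], 0.7), ([199.0, 260.0], 0.32)]
plaque_medium [([264.0, 283.0], 0.59), ([199.0, 261.0], 0.19)]
((434.4, 363.2), (55.3, 45.5), -0.2, np.int32(345))
((432.4, 369.8), (56.5, 52.7), 1.4, np.int32(861))
locked knob expected px [178.94640514 244.29188068]
45 [ 0.04  1.36 -1.19  1.29  0.55  1.65  0.51] 0.0
50 [ 0.03  1.4  -1.19  1.22  0.51  1.72  0.53] 0.0
55 [ 0.01  1.45 -1.2   1.15  0.48  1.79  0.54] 0.0
60 [-0.    1.5  -1.2   1.09  0.44  1.86  0.54] 0.0
0.005 [-0.09  0.32  0.02  2.3   0.1   0.21  1.39] 0.0
0.03 [ 0.07  0.29 -0.16  2.35  0.38  0.2   1.12] 0.0
0.085 [-0.03  0.33 -0.06  2.41  0.2   0.2   1.28] 0.0
```

The medium clamp is at its stop. Next the small plaque, now measured at (0.434, 0.363), yaw about 0. I'll use the half-turned tool for joint room.

```bash
python3 - <<'E'
from h import *
R,p=plan([.44,.3634,.25],180.3,0,10);print()
R,p=plan([.44,.3634,.20],180.3,45,6,R,p)
E
```

```text
[1.8, -2.29, 0.27, -0.01, -0.01, -8.91]
[2.14, -1.99, 0.27, -0.01, -0.01, -8.91]
[2.42, -1.63, 0.27, -0.01, -0.01, -8.91]
[2.64, -1.24, 0.27, -0.01, -0.01, -8.91]
[2.8, -0.81, 0.27, -0.01, -0.01, -8.91]
[2.9, -0.37, 0.27, -0.01, -0.01, -8.91]
[2.92, 0.09, 0.26, -0.01, -0.01, -8.91]
[2.87, 0.54, 0.26, -0.01, -0.01, -8.91]
[2.75, 0.97, 0.26, -0.01, -0.01, -8.91]
[2.57, 1.39, 0.26, -0.01, -0.01, -8.91]

[0.0, 0.0, 0.83, -0.0, 7.5, 0.0]
[-0.11, -0.0, 0.83, -0.0, 7.5, 0.0]
[-0.22, 0.0, 0.8, -0.0, 7.5, 0.0]
[-0.32, 0.0, 0.77, -0.0, 7.5, 0.0]
[-0.42, 0.0, 0.72, -0.0, 7.5, 0.0]
[-0.51, 0.0, 0.66, -0.0, 7.5, 0.0]
```

Emit:
move_arm([
  [[1.8, -2.29, 0.2, 0, 0, -8.9, 1], [2.14, -1.99, 0.2, 0, 0, -8.9, 1], [2.42, -1.63, 0.2, 0, 0, -8.9, 1], [2.64, -1.24, 0.2, 0, 0, -8.9, 0], [2.8, -0.81, 0.2, 0, 0, -8.9, 0], [2.9, -0.37, 0.2, 0, 0, -8.9, 0], [2.92, 0.09, 0.2, 0, 0, -8.9, 0], [2.87, 0.54, 0.2, 0, 0, -8.9, 0], [2.75, 0.97, 0.2, 0, 0, -8.9, 0], [2.57, 1.39, 0.2, 0, 0, -8.9, 0]],
])

```text
t: 39.65
eef_pos: [0.4395, 0.3641, 0.257]
eef_rot: [-0.001, -0.004, 1.0, 0.0]
force: [0.6, -0.1, -0.1]
opening: 0.0673
gripper_force: 0.0
```

Emit:
move_arm([
  [[0, 0, 0.83, 0, 7.5, 0, 0], [-0.11, 0, 0.83, 0, 7.5, 0, 0], [-0.22, 0, 0.8, 0, 7.5, 0, 0], [-0.32, 0, 0.77, 0, 7.5, 0, 0], [-0.42, 0, 0.72, 0, 7.5, 0, 0], [-0.51, 0, 0.66, 0, 7.5, 0, 0], [0, 0, 0, 0, 0, 0, 0], [0, 0, 0, 0, 0, 0, 0], [0, 0, 0, 0, 0, 0, 0], [0, 0, 0, 0, 0, 0, 0]],
])

```text
t: 40.9
eef_pos: [0.4402, 0.3637, 0.208]
eef_rot: [-0.383, -0.002, 0.924, -0.0]
force: [-0.3, 0.3, 0.2]
opening: 0.0942
gripper_force: 0.0
```

```bash
python3 - <<'E'
from h import *
st()
S=grab_frame("side")
try: print(plaq(S,'',(270,374)))
except Exception as e: print(e)
R,p=plan([.440,.3634,.05],180.3,45,7);print();plan([.439,.3634,.0075],180.3,45,3,R,p)
E
```

```text
t 40.9 q [ 0.03  1.05 -1.14  1.24  0.25  1.8   0.52] p [0.4402 0.3637 0.208 ] yaw -179.8 a 45.0 F [-0.3  0.3  0.2] op 0.0942 0.0
((432.4, 369.8), (56.5, 52.8), 1.4, np.int32(952))
[-1.59, -0.0, 1.6, 0.02, -0.01, -0.01]
[-1.59, -0.0, 1.6, 0.02, -0.01, -0.01]
[-1.59, -0.0, 1.6, 0.02, -0.01, -0.01]
[-1.59, -0.0, 1.6, 0.02, -0.01, -0.01]
[-1.59, -0.0, 1.6, 0.02, -0.01, -0.01]
[-1.59, -0.0, 1.6, 0.02, -0.01, -0.01]
[-1.59, -0.0, 1.6, 0.02, -0.01, -0.01]

[-0.98, 0.0, 1.03, 0.0, 0.0, 0.0]
[-0.98, 0.0, 1.03, 0.0, 0.0, 0.0]
[-0.98, 0.0, 1.03, 0.0, 0.0, 0.0]
```

Plaque unmoved. Descending and gripping.

Emit:
move_arm([
  [[-1.59, 0, 1.6, 0, 0, 0, 0], [-1.59, 0, 1.6, 0, 0, 0, 0], [-1.59, 0, 1.6, 0, 0, 0, 0], [-1.59, 0, 1.6, 0, 0, 0, 0], [-1.59, 0, 1.6, 0, 0, 0, 0], [-1.59, 0, 1.6, 0, 0, 0, 0], [-1.59, 0, 1.6, 0, 0, 0, 0], [-0.98, 0, 1.03, 0, 0, 0, 0], [-0.98, 0, 1.03, 0, 0, 0, 0], [-0.98, 0, 1.03, 0, 0, 0, 0]],
])

```text
t: 42.2
eef_pos: [0.4383, 0.3638, 0.0059]
eef_rot: [-0.384, -0.001, 0.923, -0.0]
force: [2.9, -0.1, 16.3]
opening: 0.0939
gripper_force: 9.7
```

Emit:
move_arm([
  [[0, 0, 0, 0, 0, 0, 0], [0, 0, 0, 0, 0, 0, 0.3], [0, 0, 0, 0, 0, 0, 0.5], [0, 0, 0, 0, 0, 0, 1], [0, 0, 0, 0, 0, 0, 1], [0, 0, 0, 0, 0, 0, 1], [0, 0, 0, 0, 0, 0, 1], [0, 0, 0, 0, 0, 0, 1], [0, 0, 0, 0, 0, 0, 1], [0, 0, 0, 0, 0, 0, 1]],
], force=30)

```text
t: 43.45
eef_pos: [0.4382, 0.3637, 0.0066]
eef_rot: [-0.384, -0.001, 0.923, -0.0]
force: [0.2, -0.9, 1.9]
opening: 0.0438
gripper_force: 30.5
```

```bash
python3 - <<'E'
from h import *
st()
p=np.array(manip.sense()["eef_pos"]);p[2]=.26
R,p=plan(p,180.3,45,8);print()
R,p=plan(J(JS,-.07,0,.26),179.1,-10,20,R,p)
E
```

```text
t 43.45 q [-0.    1.27 -1.03  1.3   0.4   1.58  0.61] p [0.4382 0.3637 0.0066] yaw -179.8 a 45.1 F [ 0.2 -0.9  1.9] op 0.0438 30.5
[2.25, 0.0, -2.23, 0.01, -0.02, -0.01]
[2.25, 0.0, -2.24, 0.01, -0.02, -0.01]
[2.24, 0.0, -2.24, 0.01, -0.02, -0.01]
[2.24, 0.0, -2.24, 0.01, -0.02, -0.01]
[2.24, 0.0, -2.24, 0.01, -0.02, -0.01]
[2.24, 0.0, -2.24, 0.01, -0.02, -0.01]
[2.24, 0.0, -2.24, 0.01, -0.02, -0.01]
[2.24, 0.0, -2.24, 0.01, -0.02, -0.01]

[0.02, -1.83, 0.02, -0.02, -2.75, 0.06]
[0.02, -1.83, 0.02, -0.02, -2.75, 0.06]
[0.02, -1.83, 0.02, -0.02, -2.75, 0.06]
[0.01, -1.83, 0.01, -0.02, -2.75, 0.06]
[0.01, -1.83, 0.01, -0.02, -2.75, 0.06]
[0.01, -1.83, 0.01, -0.02, -2.75, 0.06]
[0.01, -1.83, 0.01, -0.02, -2.75, 0.06]
[0.01, -1.83, 0.01, -0.02, -2.75, 0.06]
[0.01, -1.83, 0.01, -0.02, -2.75, 0.06]
[0.01, -1.83, 0.01, -0.02, -2.75, 0.06]
[0.0, -1.83, 0.01, -0.02, -2.75, 0.06]
[0.0, -1.83, 0.01, -0.02, -2.75, 0.06]
[0.0, -1.83, 0.0, -0.02, -2.75, 0.06]
[-0.0, -1.83, 0.0, -0.02, -2.75, 0.06]
[-0.0, -1.83, 0.0, -0.02, -2.75, 0.06]
[-0.0, -1.83, 0.0, -0.02, -2.75, 0.06]
[-0.01, -1.83, 0.0, -0.02, -2.75, 0.06]
[-0.01, -1.83, 0.0, -0.02, -2.75, 0.06]
[-0.01, -1.83, 0.0, -0.02, -2.75, 0.06]
[-0.01, -1.83, 0.0, -0.02, -2.75, 0.06]
```

Emit:
move_arm([
  [[2.25, 0, -2.24, 0, 0, 0, 1], [2.25, 0, -2.24, 0, 0, 0, 1], [2.25, 0, -2.24, 0, 0, 0, 1], [2.25, 0, -2.24, 0, 0, 0, 1], [2.25, 0, -2.24, 0, 0, 0, 1], [2.25, 0, -2.24, 0, 0, 0, 1], [2.25, 0, -2.24, 0, 0, 0, 1], [2.25, 0, -2.24, 0, 0, 0, 1], [0, 0, 0, 0, 0, 0, 1], [0, 0, 0, 0, 0, 0, 1]],
])

```text
t: 44.7
eef_pos: [0.4382, 0.3634, 0.2604]
eef_rot: [-0.384, -0.001, 0.923, -0.001]
force: [-0.1, 0.0, -2.6]
opening: 0.0435
gripper_force: 29.9
```

Emit:
move_arm([
  [[0.02, -1.83, 0.02, 0, -2.75, 0.06, 1], [0.02, -1.83, 0.02, 0, -2.75, 0.06, 1], [0.02, -1.83, 0.02, 0, -2.75, 0.06, 1], [0.01, -1.83, 0.01, 0, -2.75, 0.06, 1], [0.01, -1.83, 0.01, 0, -2.75, 0.06, 1], [0.01, -1.83, 0.01, 0, -2.75, 0.06, 1], [0.01, -1.83, 0.01, 0, -2.75, 0.06, 1], [0.01, -1.83, 0.01, 0, -2.75, 0.06, 1], [0.01, -1.83, 0.01, 0, -2.75, 0.06, 1], [0.01, -1.83, 0.01, 0, -2.75, 0.06, 1]],
])

```text
t: 45.95
eef_pos: [0.4359, 0.1797, 0.26]
eef_rot: [-0.153, 0.003, 0.988, -0.002]
force: [0.4, 0.7, -1.9]
opening: 0.0436
gripper_force: 29.9
```

Emit:
move_arm([
  [[0, -1.83, 0, 0, -2.75, 0.06, 1], [0, -1.83, 0, 0, -2.75, 0.06, 1], [0, -1.83, 0, 0, -2.75, 0.06, 1], [0, -1.83, 0, 0, -2.75, 0.06, 1], [0, -1.83, 0, 0, -2.75, 0.06, 1], [0, -1.83, 0, 0, -2.75, 0.06, 1], [0, -1.83, 0, 0, -2.75, 0.06, 1], [0, -1.83, 0, 0, -2.75, 0.06, 1], [0, -1.83, 0, 0, -2.75, 0.06, 1], [0, -1.83, 0, 0, -2.75, 0.06, 1]],
])

```text
t: 47.2
eef_pos: [0.4337, -0.0034, 0.2613]
eef_rot: [0.086, 0.009, 0.996, -0.004]
force: [-0.4, 0.2, -1.8]
opening: 0.0438
gripper_force: 29.9
```

```bash
python3 - <<'E'
from h import *; from kin import ik
st();q=np.array(manip.sense()["q"])
# lean of plaque psi at tilt a: 45+a ; pivot->TCP in flat state: (27+4.2, 6.6) mm
for a in(15,18):
    ps=np.radians(45+a);f=31.2*np.cos(ps)-6.6*np.sin(ps);u=31.2*np.sin(ps)+6.6*np.cos(ps)
    piv=-40/np.tan(ps);print(a,"TCP rel pivot",f,u,"touch TCP x",piv+f)
    print(ik(J(JS,(piv+f)/1000,0,u/1000),tool(179.1,-a),q))
R,p=plan(J(JS,-.03,0,.12),179.1,-16,10)
E
```

```text
t 47.2 q [ 1.16 -0.16 -1.11  2.08 -0.18  0.97  1.69] p [ 0.4337 -0.0034  0.2613] yaw 179.0 a -9.9 F [-0.4  0.2 -1.8] op 0.0438 29.9
15 TCP rel pivot 9.884232335022709 30.319992598074485 touch TCP x -13.209778432562327
(array([ 0.30993414,  0.37541515, -0.42528534,  2.27059238,  0.59535608,
        0.31313273,  0.93658015]), np.float64(2.746523215526625e-07))
18 TCP rel pivot 8.283860532230634 30.795740852958083 touch TCP x -12.097157447546522
(array([ 0.13957729,  0.34408807, -0.2342839 ,  2.31341028,  0.53362798,
        0.20643871,  0.97802797]), np.float64(3.9794267508093436e-07))
[-0.16, 0.02, 1.46, -0.04, -0.61, -0.0]
[-0.15, 0.02, 1.46, -0.04, -0.61, -0.0]
[-0.13, 0.02, 1.47, -0.04, -0.61, -0.0]
[-0.12, 0.01, 1.47, -0.04, -0.61, -0.0]
[-0.1, 0.01, 1.47, -0.04, -0.61, -0.0]
[-0.09, 0.01, 1.47, -0.04, -0.61, -0.0]
[-0.07, 0.01, 1.47, -0.04, -0.61, -0.0]
[-0.05, 0.01, 1.47, -0.04, -0.61, -0.0]
[-0.04, 0.01, 1.47, -0.04, -0.61, -0.0]
[-0.02, 0.01, 1.47, -0.04, -0.61, -0.0]
```

Emit:
move_arm([
  [[-0.16, 0, 1.46, 0, -0.5, 0, 1], [-0.15, 0, 1.46, 0, -0.5, 0, 1], [-0.13, 0, 1.47, 0, -0.5, 0, 1], [-0.12, 0, 1.47, 0, -0.5, 0, 1], [-0.1, 0, 1.47, 0, -0.5, 0, 1], [-0.09, 0, 1.47, 0, -0.5, 0, 1], [-0.07, 0, 1.47, 0, -0.5, 0, 1], [-0.05, 0, 1.47, 0, -0.5, 0, 1], [-0.04, 0, 1.47, 0, -0.5, 0, 1], [-0.02, 0, 1.47, 0, -0.5, 0, 1]],
])

```text
t: 48.45
eef_pos: [0.4736, -0.0039, 0.1189]
eef_rot: [0.129, 0.008, 0.992, -0.004]
force: [-0.1, -0.4, -1.1]
opening: 0.0441
gripper_force: 29.9
```

```bash
python3 - <<'E'
from h import *
st()
R,p=plan(J(JS,-.020,0,.045),179.1,-15,8)
print();plan(J(JS,-.0145,0,.032),179.1,-15,6,R,p)
E
```

```text
t 48.45 q [ 0.87  0.27 -1.04  2.23  0.51  0.57  1.02] p [ 0.4736 -0.0039  0.1189] yaw 179.0 a -14.8 F [-0.1 -0.4 -1.1] op 0.0441 29.9
[0.1, 0.01, 0.93, -0.04, -0.03, 0.0]
[0.1, 0.01, 0.93, -0.04, -0.03, 0.0]
[0.1, 0.01, 0.93, -0.04, -0.03, 0.0]
[0.1, 0.01, 0.93, -0.04, -0.03, 0.0]
[0.1, 0.01, 0.93, -0.04, -0.03, 0.0]
[0.1, 0.01, 0.93, -0.04, -0.03, 0.0]
[0.1, 0.01, 0.93, -0.04, -0.03, 0.0]
[0.1, 0.01, 0.93, -0.04, -0.03, 0.0]

[-0.03, 0.0, 0.23, 0.0, 0.0, 0.0]
[-0.03, 0.0, 0.23, 0.0, 0.0, 0.0]
[-0.03, 0.0, 0.23, 0.0, 0.0, 0.0]
[-0.03, 0.0, 0.23, 0.0, 0.0, 0.0]
[-0.03, 0.0, 0.23, 0.0, 0.0, 0.0]
[-0.03, 0.0, 0.23, 0.0, 0.0, 0.0]
```

Emit:
move_arm([
  [[0.1, 0, 0.93, 0, 0, 0, 1], [0.1, 0, 0.93, 0, 0, 0, 1], [0.1, 0, 0.93, 0, 0, 0, 1], [0.1, 0, 0.93, 0, 0, 0, 1], [0.1, 0, 0.93, 0, 0, 0, 1], [0.1, 0, 0.93, 0, 0, 0, 1], [0.1, 0, 0.93, 0, 0, 0, 1], [0.1, 0, 0.93, 0, 0, 0, 1], [0, 0, 0, 0, 0, 0, 1], [0, 0, 0, 0, 0, 0, 1]],
])

```text
t: 49.7
eef_pos: [0.4853, -0.0044, 0.0461]
eef_rot: [0.129, 0.008, 0.992, -0.004]
force: [-0.1, -0.2, -1.3]
opening: 0.0435
gripper_force: 29.9
```

Emit:
move_arm([
  [[-0.03, 0, 0.23, 0, 0, 0, 1], [-0.03, 0, 0.23, 0, 0, 0, 1], [-0.03, 0, 0.23, 0, 0, 0, 1], [-0.03, 0, 0.23, 0, 0, 0, 1], [-0.03, 0, 0.23, 0, 0, 0, 1], [-0.03, 0, 0.23, 0, 0, 0, 1], [0, 0, 0, 0, 0, 0, 1], [0, 0, 0, 0, 0, 0, 1], [0, 0, 0, 0, 0, 0, 1], [0, 0, 0, 0, 0, 0, 1]],
], force=15)

```text
t: 50.95
eef_pos: [0.4909, -0.0046, 0.0333]
eef_rot: [0.129, 0.008, 0.992, -0.004]
force: [-0.5, -1.0, -2.2]
opening: 0.044
gripper_force: 14.9
```

```bash
python3 - <<'E'
from h import *
st()
E
```

```text
t 50.95 q [ 0.58  0.44 -0.75  2.25  0.88  0.43  0.69] p [ 0.4909 -0.0046  0.0333] yaw 179.1 a -14.9 F [-0.5 -1.  -2.2] op 0.044 14.9
```

Emit:
move_arm([
  [[0.03, 0.1, 0.1, 0, 0, 0, 1], [0.03, 0, 0.1, 0, 0, 0, 1], [0.03, 0, 0.1, 0, 0, 0, 1], [0.01, 0, 0.05, 0, 0, 0, 1], [0, 0, 0, 0, 0, 0, 1], [0, 0, 0, 0, 0, 0, 1], [0, 0, 0, 0, 0, 0, 1], [0, 0, 0, 0, 0, 0, 1], [0, 0, 0, 0, 0, 0, 1], [0, 0, 0, 0, 0, 0, 1]],
])

```text
t: 52.2
eef_pos: [0.4912, -0.0037, 0.0299]
eef_rot: [0.13, 0.008, 0.992, -0.004]
force: [-0.1, -1.0, 5.9]
opening: 0.0439
gripper_force: 15.0
```

Emit:
move_arm([
  [[-0.1, 0, 0.02, 0, 0, 0, 1], [-0.1, 0, 0.02, 0, 0, 0, 1], [-0.05, 0, 0.01, 0, 0, 0, 1], [0, 0, 0, 0, 0, 0, 1], [0, 0, 0, 0, 0, 0, 1], [0, 0, 0, 0, 0, 0, 1], [0, 0, 0, 0, 0, 0, 1], [0, 0, 0, 0, 0, 0, 1], [0, 0, 0, 0, 0, 0, 1], [0, 0, 0, 0, 0, 0, 1]],
])

```text
t: 53.45
eef_pos: [0.4925, -0.0039, 0.0295]
eef_rot: [0.129, 0.008, 0.992, -0.004]
force: [-9.1, -1.6, 10.8]
opening: 0.0436
gripper_force: 15.0
```

Emit:
move_arm([
  [[0, 0, 0, 0, 0, 0, 0.5], [0, 0, 0, 0, 0, 0, 0.45], [0, 0, 0, 0, 0, 0, 0.4], [0, 0, 0, 0, 0, 0, 0.4], [0, 0, 0, 0, 0, 0, 0.4], [0, 0, 0, 0, 0, 0, 0.4], [0, 0, 0, 0, 0, 0, 0.4], [0, 0, -0.5, 0, 0, 0, 0.4], [0, 0, -1, 0, 0, 0, 0.4], [0, 0, -1, 0, 0, 0, 0.4]],
])

```text
t: 54.7
eef_pos: [0.4867, -0.0033, 0.0544]
eef_rot: [0.129, 0.008, 0.992, -0.004]
force: [0.3, 0.3, 0.2]
opening: 0.0565
gripper_force: 0.0
```

Emit:
move_arm([
  [[0, 0, -1, 0, 0, 0, 0.4], [0, 0, -1, 0, 0, 0, 0.4], [0, 0, -1, 0, 0, 0, 0.4], [0, 0, -1, 0, 0, 0, 0.4], [0, 0, -1, 0, 0, 0, 0.4], [0, 0, -1, 0, 0, 0, 0.4], [0, 0, -1, 0, 0, 0, 0.4], [0, 0, -1, 0, 0, 0, 0.4], [0, 0, 0, 0, 0, 0, 0.4], [0, 0, 0, 0, 0, 0, 0.4]],
])

```text
t: 55.95
eef_pos: [0.4663, -0.0028, 0.1311]
eef_rot: [0.129, 0.008, 0.992, -0.004]
force: [-0.4, -0.3, 0.6]
opening: 0.0564
gripper_force: 0.0
```

```bash
python3 - <<'E'
from h import *; from kin import ik
st();q=np.array(manip.sense()["q"])
S=grab_frame("side")
print([(np.round(x["pixel"]),round(x["p"],2)) for x in nets.recognise("plaque_small",S)], proj(S,J(JS,-.015,0,.025)))
for b,z,a in[(.085,.11,10),(.085,.006,10),(.057,.006,10),(.023,.006,10)]:
    q,e=ik(J(JS,-b,0,z),tool(179.1,-a),q);print(b,z,a,q.round(2),round(e,4))
R,p=plan(J(JS,-.085,0,.11),179.1,-10,4);print();R,p=plan(J(JS,-.085,0,.006),179.1,-10,6,R,p);print();plan(J(JS,-.023,0,.006),179.1,-10,20,R,p)
E
```

```text
t 55.95 q [ 0.93  0.22 -1.09  2.24  0.45  0.58  1.08] p [ 0.4663 -0.0028  0.1311] yaw 179.0 a -14.9 F [-0.4 -0.3  0.6] op 0.0564 0.0
[(array([288., 237.]), 0.72), (array([238., 263.]), 0.5)] [290.80889232 235.17116515]
0.085 0.11 10 [ 0.96  0.22 -1.11  2.29  0.4   0.61  1.12] 0.0
0.085 0.006 10 [ 0.58  0.43 -0.73  2.36  0.87  0.4   0.68] 0.0
0.057 0.006 10 [ 0.57  0.47 -0.73  2.3   0.86  0.43  0.7 ] 0.0
0.023 0.006 10 [ 0.57  0.52 -0.73  2.23  0.85  0.48  0.73] 0.0
[1.25, -0.01, 0.21, -0.08, 1.21, 0.01]
[1.25, -0.01, 0.24, -0.08, 1.21, 0.01]
[1.24, -0.01, 0.26, -0.08, 1.21, 0.01]
[1.24, -0.01, 0.29, -0.08, 1.21, 0.01]

[0.3, 0.0, 1.71, 0.0, 0.0, 0.0]
[0.3, 0.0, 1.71, 0.0, 0.0, 0.0]
[0.3, 0.0, 1.71, 0.0, 0.0, 0.0]
[0.3, 0.0, 1.71, 0.0, 0.0, 0.0]
[0.3, 0.0, 1.71, 0.0, 0.0, 0.0]
[0.3, 0.0, 1.71, 0.0, 0.0, 0.0]

[-0.31, 0.0, 0.05, 0.0, 0.0, 0.0]
[-0.31, 0.0, 0.05, 0.0, 0.0, 0.0]
[-0.31, 0.0, 0.05, 0.0, 0.0, 0.0]
[-0.31, 0.0, 0.05, 0.0, 0.0, 0.0]
[-0.31, 0.0, 0.05, 0.0, 0.0, 0.0]
[-0.31, 0.0, 0.05, 0.0, 0.0, 0.0]
[-0.31, 0.0, 0.05, 0.0, 0.0, 0.0]
[-0.31, 0.0, 0.05, 0.0, 0.0, 0.0]
[-0.31, 0.0, 0.05, 0.0, 0.0, 0.0]
[-0.31, 0.0, 0.05, 0.0, 0.0, 0.0]
[-0.31, 0.0, 0.05, 0.0, 0.0, 0.0]
[-0.31, 0.0, 0.05, 0.0, 0.0, 0.0]
[-0.31, 0.0, 0.05, 0.0, 0.0, 0.0]
[-0.31, 0.0, 0.05, 0.0, 0.0, 0.0]
[-0.31, 0.0, 0.05, 0.0, 0.0, 0.0]
[-0.31, 0.0, 0.05, 0.0, 0.0, 0.0]
[-0.31, 0.0, 0.05, 0.0, 0.0, 0.0]
[-0.31, 0.0, 0.05, 0.0, 0.0, 0.0]
[-0.31, 0.0, 0.05, 0.0, 0.0, 0.0]
[-0.31, 0.0, 0.05, 0.0, 0.0, 0.0]
```

Emit:
move_arm([
  [[1.25, 0, 0.21, 0, 1.2, 0, 1], [1.25, 0, 0.24, 0, 1.2, 0, 1], [1.24, 0, 0.26, 0, 1.2, 0, 1], [1.24, 0, 0.29, 0, 1.2, 0, 1], [0.3, 0, 1.71, 0, 0, 0, 1], [0.3, 0, 1.71, 0, 0, 0, 1], [0.3, 0, 1.71, 0, 0, 0, 1], [0.3, 0, 1.71, 0, 0, 0, 1], [0.3, 0, 1.71, 0, 0, 0, 1], [0.3, 0, 1.71, 0, 0, 0, 1]],
], force=20)

```text
t: 57.3
eef_pos: [0.4199, -0.0027, 0.0053]
eef_rot: [0.087, 0.008, 0.996, -0.004]
force: [-0.3, -0.5, -0.3]
opening: 0.0004
gripper_force: 0.0
```

```bash
python3 - <<'E'
from h import *
st()
plan(J(JS,-.045,0,.006),179.1,-10,10)
E
```

```text
t 57.3 q [ 0.57  0.44 -0.74  2.36  0.88  0.41  0.66] p [ 0.4199 -0.0027  0.0053] yaw 179.1 a -10.0 F [-0.3 -0.5 -0.3] op 0.0004 0.0
[-0.4, 0.0, 0.06, -0.03, 0.0, 0.0]
[-0.4, 0.0, 0.06, -0.03, 0.0, 0.0]
[-0.4, 0.0, 0.06, -0.03, 0.0, 0.0]
[-0.4, 0.0, 0.06, -0.03, 0.0, 0.0]
[-0.4, 0.0, 0.06, -0.03, 0.0, 0.0]
[-0.4, 0.0, 0.06, -0.03, 0.0, 0.0]
[-0.4, 0.0, 0.06, -0.03, 0.0, 0.0]
[-0.4, 0.0, 0.06, -0.03, 0.0, 0.0]
[-0.4, 0.0, 0.06, -0.03, 0.0, 0.0]
[-0.4, 0.0, 0.06, -0.03, 0.0, 0.0]
```

Emit:
move_arm([
  [[-0.4, 0, 0.06, 0, 0, 0, 1], [-0.4, 0, 0.06, 0, 0, 0, 1], [-0.4, 0, 0.06, 0, 0, 0, 1], [-0.4, 0, 0.06, 0, 0, 0, 1], [-0.4, 0, 0.06, 0, 0, 0, 1], [-0.4, 0, 0.06, 0, 0, 0, 1], [-0.4, 0, 0.06, 0, 0, 0, 1], [-0.4, 0, 0.06, 0, 0, 0, 1], [-0.4, 0, 0.06, 0, 0, 0, 1], [-0.3, 0, 0.05, 0, 0, 0, 1]],
])

```text
t: 58.55
eef_pos: [0.4598, -0.0033, 0.007]
eef_rot: [0.087, 0.008, 0.996, -0.004]
force: [-0.5, -1.3, -0.2]
opening: 0.0007
gripper_force: 0.5
```

Emit:
move_arm([
  [[-0.25, 0, 0.04, 0, 0, 0, 1], [-0.25, 0, 0.04, 0, 0, 0, 1], [-0.25, 0, 0.04, 0, 0, 0, 1], [-0.25, 0, 0.04, 0, 0, 0, 1], [-0.25, 0, 0.04, 0, 0, 0, 1], [-0.25, 0, 0.04, 0, 0, 0, 1], [-0.25, 0, 0.04, 0, 0, 0, 1], [-0.2, 0, 0.03, 0, 0, 0, 1], [-0.1, 0, 0.02, 0, 0, 0, 1], [0, 0, 0, 0, 0, 0, 1]],
])

```text
t: 59.8
eef_pos: [0.4805, -0.0036, 0.0074]
eef_rot: [0.088, 0.008, 0.996, -0.004]
force: [-0.8, 0.7, -0.1]
opening: 0.0005
gripper_force: 0.4
```

Emit:
move_arm([
  [[-0.1, 0, 0.02, 0, 0, 0, 1], [0, 0, 0, 0, 0, 0, 1], [-0.1, 0, 0.02, 0, 0, 0, 1], [0, 0, 0, 0, 0, 0, 1], [0, 0, 0, 0, 0, 0, 1], [0, 0, 0, 0, 0, 0, 1], [0, 0, 0, 0, 0, 0, 1], [0, 0, 0, 0, 0, 0, 1], [0, 0, 0, 0, 0, 0, 1], [0, 0, 0, 0, 0, 0, 1]],
])

```text
t: 61.05
eef_pos: [0.4811, -0.0036, 0.007]
eef_rot: [0.086, 0.008, 0.996, -0.004]
force: [-11.3, 1.2, 7.1]
opening: 0.0005
gripper_force: 5.9
```

Emit:
move_arm([
  [[0.5, 0, -0.05, 0, 0, 0, 1], [1, 0, -0.1, 0, 0, 0, 1], [1.5, 0, -0.2, 0, 0, 0, 1], [1.5, 0, -0.2, 0, 0, 0, 1], [0, 0, -4, 0, 0, 0, 1], [0, 0, -4, 0, 0, 0, 1], [0, 0, -4, 0, 0, 0, 1], [0, 0, -4, 0, 0, 0, 1], [0, 0, -4, 0, 0, 0, 1], [0, 0, -4, 0, 0, 0, 1]],
])

```text
t: 62.3
eef_pos: [0.395, -0.0053, 0.2277]
eef_rot: [0.085, 0.012, 0.996, -0.007]
force: [-0.9, -1.2, -1.7]
opening: 0.0006
gripper_force: 0.0
```

```bash
python3 - <<'E'
from h import *; from kin import ik
st();q=np.array(manip.sense()["q"])
print(ik(np.array([.42,-.26,.28]),tool(120,0),q)[0].round(2))
plan([.42,-.26,.28],120,0,10)
E
```

```text
t 62.3 q [ 1.21 -0.27 -1.1   2.2  -0.3   0.92  1.82] p [ 0.395  -0.0053  0.2277] yaw 178.6 a -9.7 F [-0.9 -1.2 -1.7] op 0.0006 0.0
[ 1.17  0.17 -0.75  1.82  0.12  1.2   0.9 ]
[-0.39, -2.55, -0.43, 0.43, 0.92, 5.85]
[-0.64, -2.5, -0.42, 0.43, 0.92, 5.85]
[-0.89, -2.42, -0.41, 0.43, 0.92, 5.85]
[-1.12, -2.32, -0.41, 0.43, 0.92, 5.85]
[-1.35, -2.2, -0.42, 0.43, 0.92, 5.85]
[-1.56, -2.05, -0.42, 0.43, 0.92, 5.85]
[-1.75, -1.89, -0.43, 0.43, 0.92, 5.85]
[-1.93, -1.7, -0.45, 0.43, 0.92, 5.85]
[-2.08, -1.5, -0.47, 0.43, 0.92, 5.85]
[-2.22, -1.29, -0.5, 0.43, 0.92, 5.85]
```

Emit:
move_arm([
  [[-0.39, -2.55, -0.8, 0.43, 0.92, 5.85, 1], [-0.64, -2.5, -0.8, 0.43, 0.92, 5.85, 1], [-0.89, -2.42, -0.8, 0.43, 0.92, 5.85, 1], [-1.12, -2.32, -0.6, 0.43, 0.92, 5.85, 1], [-1.35, -2.2, -0.4, 0.43, 0.92, 5.85, 1], [-1.56, -2.05, -0.4, 0.43, 0.92, 5.85, 1], [-1.75, -1.89, -0.4, 0.43, 0.92, 5.85, 1], [-1.93, -1.7, -0.4, 0.43, 0.92, 5.85, 1], [-2.08, -1.5, -0.4, 0.43, 0.92, 5.85, 1], [-2.22, -1.29, -0.5, 0.43, 0.92, 5.85, 1]],
])

```text
t: 63.55
eef_pos: [0.4193, -0.2596, 0.29]
eef_rot: [-0.001, 0.501, 0.866, 0.0]
force: [0.2, -0.7, 0.6]
opening: 0.0003
gripper_force: 0.0
```

```bash
python3 - <<'E'
from h import *; from kin import ik
st()
S=grab_frame("side");T=grab_frame("top");K=5;out=[]
for j,h,f,(x0,y0,w,hh) in((JS,.054,S,(255,190,55,65)),(JS,.054,T,(305,150,45,60)),(JM,.067,S,(230,240,55,65))):
    im=cv2.resize(f["color"],None,fx=K,fy=K,interpolation=cv2.INTER_CUBIC)
    q=[tuple(((proj(f,J(j,x,y,z))+.5)*K-.5).round().astype(int).tolist()) for x in(-.016,0) for y in(-.022,.022) for z in(0,h)]
    for a in range(8):
        for b in range(a):
            if bin(a^b).count("1")==1: cv2.line(im,q[a],q[b],(0,255,0),1)
    c=im[y0*K:(y0+hh)*K,x0*K:(x0+w)*K];out.append(cv2.copyMakeBorder(c,0,330-c.shape[0],0,4,cv2.BORDER_CONSTANT))
g=np.hstack(out);cv2.imwrite("pics/s8.png",g);print(g.shape)
R,p=plan(J(JS,.130,0,.25),89.1,0,10);q=np.array(manip.sense()["q"]);print(ik(p,R,q)[0].round(2))
E
```

```text
t 63.55 q [ 1.45  0.23 -1.09  1.8   0.21  1.25  0.82] p [ 0.4193 -0.2596  0.29  ] yaw 119.9 a 0.1 F [ 0.2 -0.7  0.6] op 0.0003 0.0
(330, 787, 3)
[1.14, 3.14, 0.4, 0.0, -0.01, 3.07]
[1.31, 3.07, 0.4, 0.0, -0.01, 3.07]
[1.47, 3.0, 0.4, 0.0, -0.01, 3.07]
[1.63, 2.92, 0.4, 0.0, -0.01, 3.07]
[1.78, 2.82, 0.4, 0.0, -0.01, 3.07]
[1.93, 2.72, 0.4, 0.0, -0.01, 3.07]
[2.08, 2.62, 0.4, 0.0, -0.01, 3.07]
[2.21, 2.5, 0.4, 0.0, -0.01, 3.07]
[2.34, 2.38, 0.4, 0.0, -0.01, 3.07]
[2.47, 2.25, 0.4, 0.0, -0.01, 3.07]
[ 0.55  0.53 -0.86  1.51  0.41  1.29 -0.37]
```

View pics/s8.png

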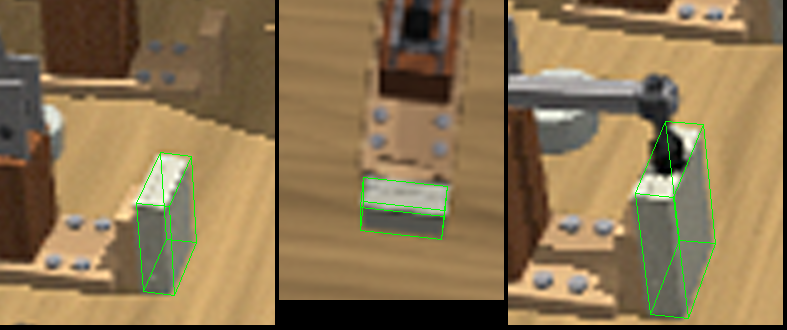

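Both plaques stand upright and flush, inside their projected outlines, and the medium's spindle is locked on its top edge. Quick numeric check of centring before clamping the small one.

```bash
python3 - <<'E'
from h import *
T=grab_frame("top");im=T["color"].astype(int)
for n,j,h in(("S",JS,.054),("M",JM,.067)):
    o,yw=j
    def prof(x,z,ys):
        # sample image along jig y at given jig x, height z
        P=np.array([proj(T,J(j,x,y,z)) for y in ys],np.float32)
        v=cv2.remap(T["color"],P[None,:,0],P[None,:,1],cv2.INTER_LINEAR)[0].astype(float);return v
    ys=np.arange(-.045,.0451,.0005)
    for nm,x,z,half in(("plaque",-.008,h,.022),("base",.03,.01,.025),("base",.022,.01,.025)):
        v=prof(x,z,ys);s=v[:,0] if nm=="plaque" else v.sum(1)/3
        g=np.abs(np.gradient(cv2.GaussianBlur(s[:,None],(1,9),0)[:,0]))
        l=ys[np.argmax(np.where(abs(ys+half)<.008,g,0))];r=ys[np.argmax(np.where(abs(ys-half)<.008,g,0))]
        print(n,nm,"edges",l*1000,r*1000,"centre",(l+r)*500)
E
```

```text
S plaque edges -22.99999999999998 21.00000000000006 centre -0.9999999999999593
S base edges -23.49999999999998 19.50000000000006 centre -1.99999999999996
S base edges -27.499999999999982 17.000000000000057 centre -5.249999999999963
M plaque edges -21.99999999999998 22.00000000000006 centre 4.163336342344337e-14
M base edges -26.499999999999982 22.00000000000006 centre -2.2499999999999605
M base edges -26.999999999999982 24.500000000000064 centre -1.2499999999999596
```

Both are centred to about 1–1.5 mm. Now the small jig's handle.

Emit:
move_arm([
  [[1.14, 3.14, 0.2, 0, 0, 3.07, 1], [1.31, 3.07, 0.2, 0, 0, 3.07, 1], [1.47, 3.0, 0.2, 0, 0, 3.07, 1], [1.63, 2.92, 0.2, 0, 0, 3.07, 1], [1.78, 2.82, 0.4, 0, 0, 3.07, 1], [1.93, 2.72, 0.4, 0, 0, 3.07, 1], [2.08, 2.62, 0.4, 0, 0, 3.07, 1], [2.21, 2.5, 0.4, 0, 0, 3.07, 1], [2.34, 2.38, 0.4, 0, 0, 3.07, 1], [2.47, 2.25, 0.4, 0, 0, 3.07, 1]],
])

```text
t: 64.95
eef_pos: [0.6339, -0.001, 0.2591]
eef_rot: [0.0, 0.71, 0.704, 0.001]
force: [0.1, 0.3, -0.4]
opening: 0.0007
gripper_force: 0.0
```

```bash
python3 - <<'E'
from h import *
st()
a=J(JS,.130,0,.178);R,p=plan(a,89.1,0,6);print();push(JS,.105,89.1,R,a)
E
```

```text
t 64.95 q [ 0.58  0.54 -0.91  1.51  0.43  1.31 -0.39] p [ 0.6339 -0.001   0.2591] yaw 89.5 a 0.1 F [ 0.1  0.3 -0.4] op 0.0007 0.0
[-0.08, 0.02, 1.35, 0.01, -0.01, 0.06]
[-0.08, 0.02, 1.35, 0.01, -0.01, 0.06]
[-0.08, 0.02, 1.35, 0.01, -0.01, 0.06]
[-0.08, 0.02, 1.35, 0.01, -0.01, 0.06]
[-0.08, 0.02, 1.35, 0.01, -0.01, 0.06]
[-0.08, 0.02, 1.35, 0.01, -0.01, 0.06]

52 [0.0, 0.49, 0.74]
45 [0.0, 0.62, 0.55]
37 [0.0, 0.62, 0.72]
30 [0.0, 0.46, 0.69]
22 [-0.0, 0.42, 0.85]
15 [0.0, 0.26, 0.79]
8 [-0.0, 0.17, 0.81]
0 [0.0, 0.07, 0.95]
-4 [-0.0, -0.02, 0.47]
```

Emit:
move_arm([
  [[-0.08, 0.02, 1.35, 0, 0, 0, 1], [-0.08, 0.02, 1.35, 0, 0, 0, 1], [-0.08, 0.02, 1.35, 0, 0, 0, 1], [-0.08, 0.02, 1.35, 0, 0, 0, 1], [-0.08, 0.02, 1.35, 0, 0, 0, 1], [-0.08, 0.02, 1.3, 0, 0, 0, 1], [0, 0.49, 0.74, 0, 0, 0, 1], [0, 0.62, 0.55, 0, 0, 0, 1], [0, 0.62, 0.72, 0, 0, 0, 1], [0, 0.46, 0.69, 0, 0, 0, 1]],
])

```text
t: 66.2
eef_pos: [0.6605, -0.008, 0.1532]
eef_rot: [0.002, 0.711, 0.703, 0.003]
force: [13.1, -3.8, 11.5]
opening: 0.0007
gripper_force: 7.0
```

Emit:
move_arm([
  [[0, 0.21, 0.43, 0, 0, 0, 1], [0, 0.21, 0.42, 0, 0, 0, 1], [0, 0.13, 0.4, 0, 0, 0, 1], [0, 0.13, 0.39, 0, 0, 0, 1], [0, 0.08, 0.4, 0, 0, 0, 1], [0, 0.08, 0.41, 0, 0, 0, 1], [0, 0.04, 0.48, 0, 0, 0, 1], [0, 0.03, 0.47, 0, 0, 0, 1], [0, 0, 0.1, 0, 0, 0, 1], [0, 0, 0, 0, 0, 0, 1]],
])

```text
t: 67.45
eef_pos: [0.666, -0.0075, 0.1167]
eef_rot: [-0.0, 0.711, 0.704, 0.0]
force: [-2.7, -0.7, 6.1]
opening: 0.0009
gripper_force: 3.2
```

Emit:
move_arm([
  [[0, 0, 0.1, 0, 0, 0, 1], [0, 0, 0, 0, 0, 0, 1], [0, 0, 0.1, 0, 0, 0, 1], [0, 0, 0, 0, 0, 0, 1], [0, 0, 0, 0, 0, 0, 1], [0, 0, 0, 0, 0, 0, 1], [0, 0, 0, 0, 0, 0, 1], [0, 0, 0, 0, 0, 0, 1], [0, 0, 0, 0, 0, 0, 1], [0, 0, 0, 0, 0, 0, 1]],
])

```text
t: 68.7
eef_pos: [0.6662, -0.0075, 0.1159]
eef_rot: [0.0, 0.711, 0.704, 0.001]
force: [-8.3, -2.3, 22.1]
opening: 0.0006
gripper_force: 11.5
```

Emit:
move_arm([
  [[0, 0, -0.5, 0, 0, 0, 1], [0, 0, -1.5, 0, 0, 0, 1], [0, 0, -2.5, 0, 0, 0, 1], [0, 0, -2.5, 0, 0, 0, 1], [0, 0, -2.5, 0, 0, 0, 1], [0, 0, -2.5, 0, 0, 0, 1], [0, 0, -2.5, 0, 0, 0, 1], [0, 0, -2, 0, 0, 0, 1], [0, 0, -1, 0, 0, 0, 1], [0, 0, 0, 0, 0, 0, 1]],
])

```text
t: 69.95
eef_pos: [0.6662, -0.0077, 0.2898]
eef_rot: [-0.0, 0.711, 0.704, 0.001]
force: [0.3, 0.3, 0.0]
opening: 0.0002
gripper_force: 0.0
```

Emit:
move_arm([
  [[-2.5, -2.5, 0, 0, 0, 0, 1], [-2.5, -2.5, 0, 0, 0, 0, 1], [-2.5, -2.5, 0, 0, 0, 0, 1], [-2.5, -2.5, 0, 0, 0, 0, 1], [-2.5, -2.5, 0, 0, 0, 0, 1], [-2.5, -2.5, 0, 0, 0, 0, 1], [-2.5, -2.5, 0, 0, 0, 0, 1], [-2.5, -2.5, 0, 0, 0, 0, 1], [-2.5, -2.5, 0, 0, 0, 0, 1], [-2.5, -2.5, 0, 0, 0, 0, 1]],
])

```text
t: 71.2
eef_pos: [0.4124, -0.256, 0.2883]
eef_rot: [-0.001, 0.711, 0.704, 0.001]
force: [1.2, 0.1, -0.5]
opening: 0.0006
gripper_force: 0.0
```

```bash
python3 - <<'E'
from h import *
st()
S=grab_frame("side");T=grab_frame("top")
for n in ["plaque_large","plaque_small","plaque_medium"]:
    print(n,[(np.round(x["pixel"]).tolist(),round(x["p"],2)) for x in nets.recognise(n,T)],[(np.round(x["pixel"]).tolist(),round(x["p"],2)) for x in nets.recognise(n,S)])
a=cv2.resize(S["color"][160:310,170:310],None,fx=2.85,fy=2.85,interpolation=cv2.INTER_CUBIC);b=cv2.resize(T["color"][60:400,160:640],(395,280),interpolation=cv2.INTER_AREA)
H=max(a.shape[0],b.shape[0]);cv2.imwrite("pics/s9.png",np.hstack([cv2.copyMakeBorder(x,0,H-x.shape[0],0,0,cv2.BORDER_CONSTANT) for x in(a,b)]))
E
```

```text
t 71.2 q [ 1.35  0.17 -0.95  1.82  0.15  1.23  0.35] p [ 0.4124 -0.256   0.2883] yaw 89.4 a 0.1 F [ 1.2  0.1 -0.5] op 0.0006 0.0
plaque_large [] []
plaque_small [([331.0, 192.0], 0.72)] [([286.0, 238.0], 0.65), ([186.0, 249.0], 0.42)]
plaque_medium [([261.0, 182.0], 0.53), ([337.0, 130.0], 0.46)] [([264.0, 286.0], 0.76)]
```

View pics/s9.png

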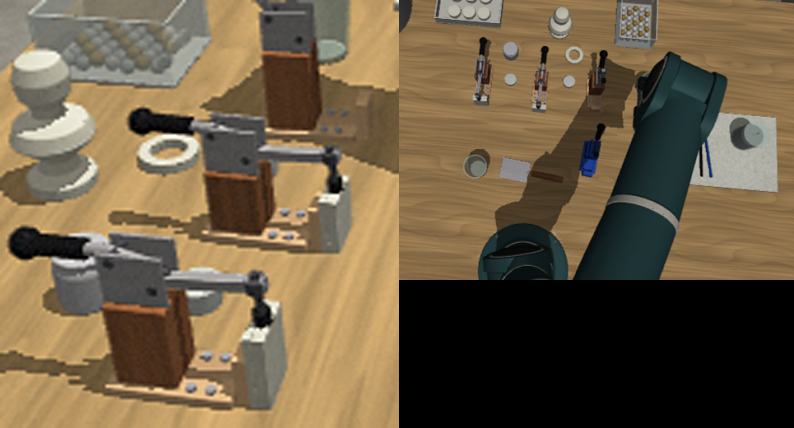

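Both plaques stand flush under locked spindles with their handles level. The bystanders are in place and no third plaque is in view. Handing in.

```bash
python3 -c "
from station import manip
print(manip.hand_in())"
```

```text
the job is handed in; nothing more can be done
None
```

I stood the small and medium plaques upright against their jigs' fences, centred to about 1–1.5 mm by camera, locked both clamps to the stop and handed the job in; I saw no large plaque, and the hand-in returned no verdict.

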